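Set and lock the dripper arm of a pour-over coffee stand

ROBOT

A 7-joint arm with a two-finger parallel gripper is mounted at the origin on a cart in front of the work surface, level with it; the furniture and walls round the work are solid. World frame = base frame: x ahead of the robot, y to its left, z up, the work surface at z = 0. Lengths are in m, angles in rad, forces in N, time in s.
With the tool pointing down it reaches from about 0.4 to 0.9 m from the base axis. Payload 5.6 kg.
Tool frame: the origin (TCP) lies at the very end of the fingers, on their centre line; the grasp point (between the pads) lies 19 mm behind it (arm.pinch_z is the distance from the TCP to the grasp point, in m); x points along the fingers, z is the direction in which the jaws open and shut, and the axes are right-handed (so a half turn about x gives the same grasp; the last joint's range is limited). The gripper opens to 92 mm and grips with 3 to 60 N. Pads are 20 mm wide; open, the fingers measure 128 mm over their backs; the gripper's body (75 mm by 189 mm) begins 69 mm behind the grasp point.
Start: joints at [-1.377, 0.468, -0.012, 1.603, 0.006, 1.071, -0.056], TCP at [0.153, 0.632, 0.215] pointing down, gripper open.
Joint ranges: [-2.53, 2.53], [-0.31, 2.02], [-1.57, 1.55], [0.28, 2.44], [-1.29, 4.43], [0.15, 1.84], [-2.92, 2.92]. Speed limits (rad/s): [2.57, 2.57, 3.14, 3.14, 3.14, 3.14, 3.14].

INTERFACE

Orientations are given as a unit quaternion [x, y, z, w].
In Python, from cell import monitor, eyes, finish_job, search_frame, regions_of, landmark_of, arm gives the robot as it stands. The module is installed in compiled form; this text tells all that it offers.
- The arm moves only by the tool apply_moves, never from a script. Its argument "series" is one flat list of numbers, 7 for each row, row after row: the shift along the tool's x, y, z in m, then the turn, a rotation vector about the tool's x, y, z in rad, then the finger opening in m, from 0 to 0.0919. In form: [dx, dy, dz, wx, wy, wz, claw, dx, dy, dz, wx, wy, wz, claw, ...]. A call has 1 to 5 rows; each row shifts and turns the pose as measured when the row begins, along the tool's axes as they then stand; what a row does not reach is not made up. A row lasts 1/10 s, in which the tool goes at most 50 mm and 8.59 degrees, less where a joint would pass 70% of its speed; a pose out of reach is approached as far as the arm can. A call is refused whole if a number of a shift passes 0.05 or a number of a turn 0.15, either way. A call with a gripper value outside its range is refused whole. The fingers move at their own pace and stop on an object; "newtons" is the grip in N (left out, the last holds). Time passes only in rows, so rows that do not move let the fingers close. It gives the time, the measured TCP pose, the force and the opening at its end, in the units of the state.
- monitor.state(): the state, without advancing time (a new reading comes with each control period).
- eyes.capture(name): name is "scene" or "top"; returns a dict with "img" (384x512x3 uint8, red, green, blue), "z_map" (384x512 float32, m along the optical axis (not along the pixel's ray), 0 where there is no reading), "fov_y" (degrees; the focal length in pixels is half the picture's height over the tangent of half this angle, whatever the lens; pixels are square), "cx", "cy" (the principal point, pixels), "pose" (4x4, takes a point from camera to world coordinates). Camera axes: x right, y down, z forward; pixel columns grow to the right and rows downward; lengths in m; the calibration is good to about 2 mm. A picture is of the moment at which its call begins.
- finish_job(): hands the job in, once; it reports no verdict.
Trained networks look in a picture, given as the dict that the camera call returned (one of the last four; its "shot" number tells which), for a name from the list of things; names that differ only in an ending like _2 or _b are one class to them, and where a whole thing is asked for, a point or a joint stands for the part that bears it (a point fixed in the world has none). Each returns a list of dicts, best first, with "score" (0 to 1); they miss things now and then, are a little off and sometimes report something else, mostly with a low value. They report only what shows in the picture. A call takes as long as a camera call. They do not tell look-alikes from the thing itself.
- search_frame(picture, target): "position" ([row, column] in pixels, amid what is visible of it).
- regions_of(picture, target): "region" (384x512 bool, what is visible of it) and "position" ([row, column] in pixels, amid what is visible of it).
- landmark_of(picture, target): "position" ([row, column] in pixels: a listed point, or the origin of a listed thing).
The state is a dict: "time": time; "qpos": joint angles; "dq": joint speeds; "joint_torque": joint torques, N m; "position": TCP position; "ee_rot": TCP orientation; "wrist_force": force on the tool from outside, world axes, zero at the start; "ft_torque": the same for the moment, N m; "gripper_width": opening from 0.0 (shut) to 1.0 (fully open).
Only numpy, scipy, OpenCV 4.12 (cv2) and the standard library are available. Lean on these libraries where they do the work, as an engineer would, in place of code of your own. Each camera call takes 0.05 s, during which the arm holds its last target.

TASK

Get the pour-over coffee stand ready for the mug that stands on its drip tray: pinch the dripper arm together with its cam lever, lightly enough that the lever stays open, raise the arm until the top of its collar just reaches the rubber marker ring on the post, and swing the dripper over the middle of the mug. With the arm held there, squeeze the lever flat against the arm so that it locks, and finish still holding arm and lever between the fingers. Do not knock the mug, the jar or the teaspoon.

Things in the scene. Friction and masses are not known exactly. Their poses are not given: they have to be found in the camera images.
- stand: Pour-over coffee stand, fixed to the worktop: wooden base 270 x 140 x 14 mm, steel post 13 mm thick, its top 268 mm above the worktop, round steel drip tray 104 mm wide. Origin on the post's axis at worktop level; z up; x along the base from the post to the tray's middle, 155 mm away (tray surface at 16 mm). The base reaches from x = -45 to +225 mm, y = -70 to +70 mm.
- carriage (a joint): Height of the dripper arm above its low stop, m (0 to 0.12). At 0 the arm's mid height is 115 mm above the worktop. With the lever open the arm slides freely and drops to the low stop when let go (about 0.25 kg).
- dripper_arm (a joint): Swivel of the dripper arm about the post, rad: 0 = arm along the stand's x axis, dripper over the tray's middle; positive is counter-clockwise seen from above; range -1.6 to 0.6. Free while the lever is open. The arm starts swung to the negative side, its dripper lower than the mug's rim: raise it before swinging it over the mug.
- lever (a joint): Cam lever, rad: 0 = shut, folded flat along the arm, its eccentric biting on the post so that height and swivel are held by friction; up to 0.6 = open, splayed out sideways in the horizontal plane. It stays where it is left: a pinch of up to about 10 N at the tip does not move it, 13 N starts it, 18 N brings it right home; 25 N is ample.
- bar: Straight metal bar of the dripper arm, 16 mm wide, 18 mm tall, from the collar round the post (31 mm across and tall) to the ring that carries the dripper, 113 mm from the post's axis. Origin in the middle of its section, 76 mm from the post's axis, beside the lever's tip: the place to pinch. x along the bar away from the post, z up; the lever is on its -y side.
- blade: Blade of the cam lever, 16 mm tall, 6 mm thick, black, round tip 10 mm across. Origin on its vertical pivot at the bar's mid height: 12 mm along the bar from the post's axis and 15 mm to the bar's -y side. x along the blade, tip centre 66 mm from the pivot. Bar and lever pinched together across y measure 28 mm with the lever shut, 51 to 60 mm at the start.
- lever_tip (a point): Centre of the lever's round tip. As it is squeezed shut only the lever's side comes in, so the middle of the pinch shifts towards the bar: if the hand stands still, the free arm is swung to the lever's side by half the lever's travel (12 to 16 mm at the pinch). Let the hand follow the other way.
- collar_top (a point): Centre of the top face of the arm's collar, on the post's axis; 15.5 mm above the bar's mid height.
- mark (a point): Centre of the underside of the rubber marker ring on the post (20 mm across, 5 mm thick); it stands 182 to 218 mm above the worktop. The collar does not push it along.
- outlet (a point): Centre of the outlet at the bottom of the dripper, a steel cone 88 mm wide carried in the arm's ring, 155 mm from the post's axis; the outlet is 45 mm below and the cone's rim 15 mm above the bar's mid height.
- mug: White mug, 80 mm across, 88 mm tall, handle pointing away from the post, standing loose in the middle of the drip tray. Origin in the centre of its underside.
- jar_small: Small jar with a dark lid, 52 mm across, 66 mm tall, standing behind the stand's base. Origin in the centre of its underside.
- teaspoon: Teaspoon 132 mm long lying on the worktop beyond the tray end of the base. Origin in the middle of its underside.
Not all that is in view belongs to the job. Of the things that look like the mug, the largest one is meant.

How it is judged:
By the outcome, as a careful person would: the job done as asked, in the order asked, and still so for the second after the job is handed in, while the arm keeps its last pose, push and grip.
It also fails if it takes over 45 s, if anything falls off the work surface, if the arm or the gripper's body presses on something with over 40 N, if the wrist force passes 120 N, or if a joint passes its speed limit or range.

## Working session

There is one attempt and no reset: what is moved stays moved. The work goes in short steps, Python scripts to look and compute and a tool call to move; the robot and the scene stay as the last step left them, time stands still between calls to the robot, and variables do not carry over. Pictures are saved under pics/ and viewed, and the job is handed in when it is done.

Besides the shell and the picture viewer there is one more tool, called after "Call:" as name(argument=value, ...) on one line, values as JSON. apply_moves: Moves the arm, as the interface text tells. Its arguments: {"type":"object","properties":{"series":{"type":"array","items":{"type":"number"}},"newtons":{"type":"number"}},"required":["series"]}

```bash
mkdir -p pics
cat > h.py <<'E'
import numpy as np, cv2
from cell import monitor, eyes, search_frame, regions_of, landmark_of, arm
def K(p):
    f=p["img"].shape[0]/2/np.tan(np.radians(p["fov_y"])/2); return f,p["cx"],p["cy"]
def px2w(p,r,c,z=None):
    f,cx,cy=K(p)
    if z is None: z=p["z_map"][int(round(r)),int(round(c))]
    return (p["pose"]@np.array([(c-cx)*z/f,(r-cy)*z/f,z,1]))[:3]
def ray(p,r,c):
    f,cx,cy=K(p); d=p["pose"][:3,:3]@np.array([(c-cx)/f,(r-cy)/f,1]); return p["pose"][:3,3],d
def ray_z(p,r,c,h):
    o,d=ray(p,r,c); return o+d*(h-o[2])/d[2]
def w2px(p,X):
    f,cx,cy=K(p); q=np.linalg.inv(p["pose"])@np.r_[X,1]; return q[1]/q[2]*f+cy,q[0]/q[2]*f+cx
def cloud(p):
    f,cx,cy=K(p); z=p["z_map"]; r,c=np.indices(z.shape)
    P=np.stack([(c-cx)*z/f,(r-cy)*z/f,z],-1); return P@p["pose"][:3,:3].T+p["pose"][:3,3]
def save(p,n,crop=None,s=1):
    im=p["img"][:,:,::-1]
    if crop: im=im[crop[0]:crop[1],crop[2]:crop[3]]
    cv2.imwrite("pics/"+n,cv2.resize(im,None,fx=s,fy=s,interpolation=cv2.INTER_CUBIC))
E
python3 - <<'E'
from h import *
np.set_printoptions(precision=4,suppress=True)
print(monitor.state()); print({a:getattr(arm,a) for a in dir(arm) if a[0]!='_'})
for n in("scene","top"):
    p=eyes.capture(n); save(p,n+"0.png",s=1.5); print(n,p["fov_y"],p["cx"],p["cy"],p["pose"])
    for t in("stand","mug","jar_small","teaspoon","bar","blade"):
        print(t,[(np.round(d["position"]),round(d["score"],2),px2w(p,*d["position"])) for d in search_frame(p,t)[:4]])
    for t in("stand","lever_tip","collar_top","mark","outlet","mug","bar","blade","jar_small"):
        print("L",t,[(np.round(d["position"],1),round(d["score"],2)) for d in landmark_of(p,t)[:4]])
E
```

```text
{'time': 0.0, 'qpos': array([-1.377 ,  0.4684, -0.0116,  1.6036,  0.006 ,  1.0714, -0.0563]), 'dq': array([-0.0009, -0.0012, -0.0017, -0.0001, -0.0006, -0.0003,  0.0013]), 'joint_torque': array([  0.0008, -52.0571,  -0.0123, -24.3753,  -0.0567,   0.0176,
         0.0002]), 'position': array([0.1524, 0.6313, 0.2136]), 'ee_rot': array([-0.4379,  0.556 ,  0.437 ,  0.5551]), 'wrist_force': array([-1.0211, -0.0413,  0.3987]), 'ft_torque': array([-0.0355, -0.0021, -0.0133]), 'gripper_width': 0.9994697496447408}
{'Unreachable': <class 'cell.Unreachable'>, 'pinch_z': 0.0187}
scene 49.45654721636282 253.6837989826032 187.46234274705694 [[-0.6906 -0.5489  0.4709  0.1677]
 [-0.7231  0.5333 -0.4389  0.4071]
 [-0.0103 -0.6437 -0.7652  0.8037]
 [ 0.      0.      0.      1.    ]]
stand [(array([243., 254.]), 0.97, array([0.5374, 0.0646, 0.0129]))]
mug [(array([198., 277.]), 0.96, array([ 0.5869, -0.0596,  0.019 ])), (array([246., 338.]), 0.66, array([ 0.4015, -0.0647,  0.0116])), (array([279., 294.]), 0.66, array([0.4006, 0.086 , 0.061 ]))]
jar_small [(array([212., 204.]), 0.74, array([0.6481, 0.11
[... 1262 characters left out ...]
spoon [(array([166., 338.]), 0.66, array([ 0.5971, -0.1637,  0.0003])), (array([193., 250.]), 0.52, array([0.5258, 0.0533, 0.0141]))]
bar [(array([202., 232.]), 0.61, array([0.4985, 0.0868, 0.1238]))]
blade [(array([200., 216.]), 0.45, array([0.5016, 0.122 , 0.1193]))]
L stand [(array([179.9, 223.3]), 0.82)]
L lever_tip [(array([214.8, 210.7]), 0.54)]
L collar_top [(array([176.8, 220.2]), 0.96)]
L mark [(array([172.5, 215.9]), 0.52)]
L outlet [(array([240.5, 252.1]), 0.61)]
L mug [(array([176.1, 285.8]), 0.67), (array([245.6, 289.6]), 0.63), (array([235.2, 245.4]), 0.51)]
L bar [(array([207.7, 233.1]), 0.53)]
L blade [(array([185.6, 216. ]), 0.46)]
L jar_small [(array([135.5, 229.2]), 0.71)]
```

View pics/scene0.png

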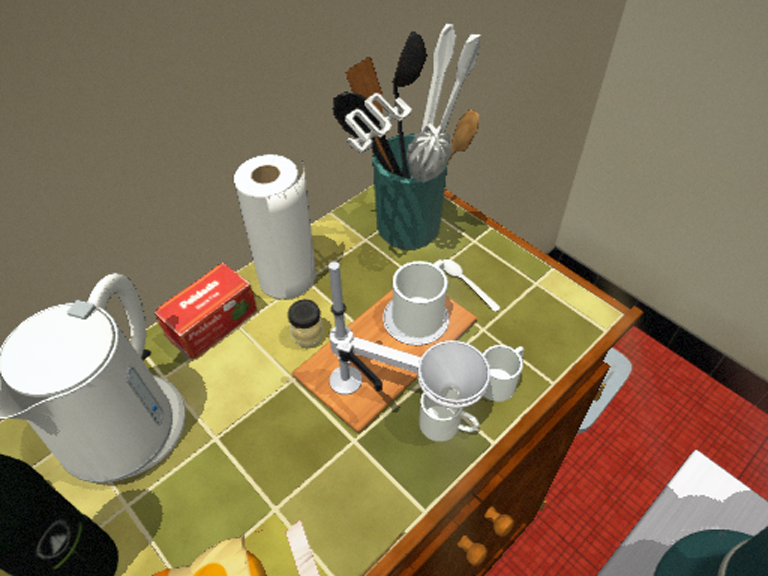

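View pics/top0.png

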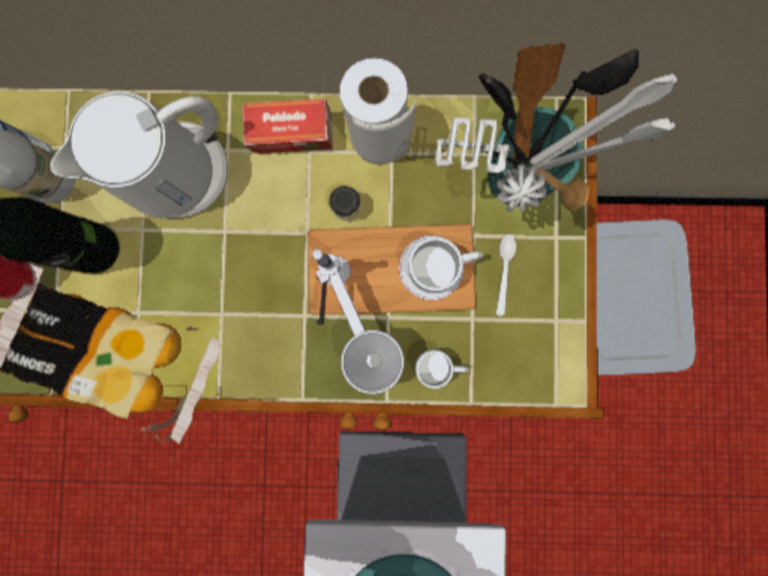

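Run:
```python
from h import *
p=eyes.capture("scene"); save(p,"s1.png",(160,310,190,350),4)
p=eyes.capture("top"); save(p,"t1.png",(120,270,190,350),4)
```

```text
(no output)
```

View pics/s1.png

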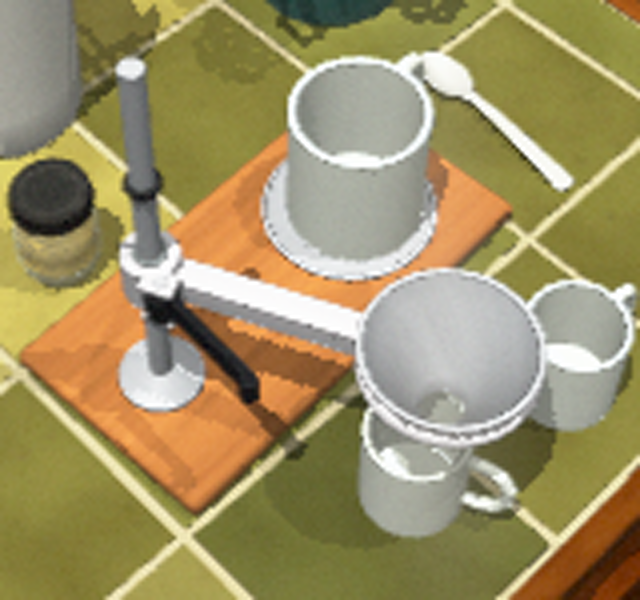

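View pics/t1.png

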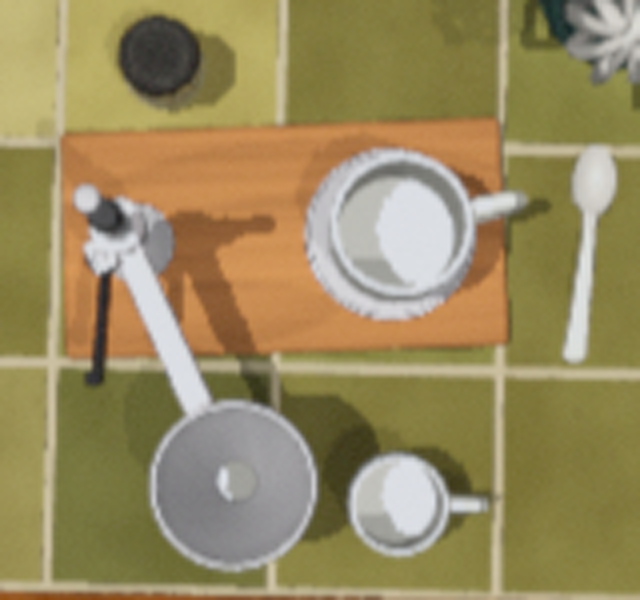

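Run:
```python
from h import *
np.set_printoptions(precision=4,suppress=True)
q=monitor.state()
from scipy.spatial.transform import Rotation as R
print(R.from_quat(q["ee_rot"]).as_matrix())
s=eyes.capture("scene"); t=eyes.capture("top")
save(s,"s2.png",(160,270,205,265),8)
def tri(n):
    a=landmark_of(s,n)[0]["position"]; b=landmark_of(t,n)[0]["position"]
    o1,d1=ray(s,*a);o2,d2=ray(t,*b)
    A=np.stack([d1,-d2],1); k=np.linalg.lstsq(A,o2-o1,rcond=None)[0]
    x1=o1+k[0]*d1;x2=o2+k[1]*d2; return (x1+x2)/2,np.linalg.norm(x1-x2)
for n in("stand","collar_top","mark","outlet","bar","blade","mug","jar_small"): print(n,*tri(n))
for p,nm in((s,"scene"),(t,"top")):
    C=cloud(p); Z=C[...,2]; X=C[...,0];Y=C[...,1]
    from scipy.optimize import least_squares
    def circ(m,r=None):
        P=C[m][:,:2]
        c=cv2.minEnclosingCircle(P.astype(np.float32)*1000); return np.array(c[0]),c[1],len(P),C[m][:,2].mean()
    # mug rim
    m=(Z>.098)&(Z<.109)&(np.hypot(X-.57,Y+.05)<.055); print(nm,"mugrim",circ(m), np.median(Z[m]))
    m=(Z>.255)&(Z<.275)&(np.hypot(X-.55,Y-.1)<.04); print("posttop",circ(m),Z[m].max() if m.any() else 0)
    m=(Z>.14)&(Z<.26)&(np.hypot(X-.55,Y-.1)<.04); print("post",C[m][:,:2].mean(0),m.sum())
    m=(Z>.122)&(Z<.138)&(np.hypot(X-.40,Y-.05)<.08); print("rim",circ(m))
    m=(Z>.006)&(Z<.02)&(np.abs(X-.55)<.1)&(np.abs(Y-.02)<.2)
    Q=C[m][:,:2].astype(np.float32); print("base",cv2.minAreaRect(Q))
```

```text
[[ 0.     -0.9721  0.2347]
 [ 0.      0.2347  0.9721]
 [-1.     -0.      0.    ]]
stand [ 0.5544  0.1214 -0.0022] 0.0020235759456318733
collar_top [0.5604 0.1154 0.1181] 0.008504871507834522
mark [0.5251 0.1087 0.1146] 0.08266187646701961
outlet [0.4143 0.0465 0.0481] 0.001593240700402303
bar [0.4902 0.0812 0.1043] 0.009604898637747867
blade [0.536  0.1232 0.1078] 0.00018870737038746067
mug [0.4512 0.0022 0.1582] 0.1102839808793076
jar_small [ 0.6644  0.107  -0.0002] 0.0035483754671808113
scene mugrim (array([560.3937, -36.3335]), 40.582000732421875, 198, np.float64(0.10160684396433267)) 0.10184364470724222
posttop (array([553.1094, 121.3276]), 7.088513374328613, 61, np.float64(0.2634481684792872)) 0.26858853307011543
post [0.5506 0.1238] 300
rim (array([423.2733,  58.7404]), 54.88201904296875, 456, np.float64(0.12649232226613186))
base ((0.5721985101699829, -0.0016123950481414795), (0.16587930917739868, 0.33845481276512146), 2.68662691116333)
top mugrim (array([559.9304, -39.5917]), 39.854774475097656, 202, np.float64(0.10369123930651397)) 0.1038004755867884
posttop (array([553.4728, 117.8131]), 6.35823392868042, 40, np.float64(0.26656019722710045)) 0.2706858493184161
post [0.5508 0.1142] 64
rim (array([423.2589,  56.5381]), 55.52581787109375, 448, np.float64(0.12706883252399945))
base ((0.5658372044563293, 0.01612207293510437), (0.17752453684806824, 0.38610294461250305), 5.404420375823975)
```

View pics/s2.png

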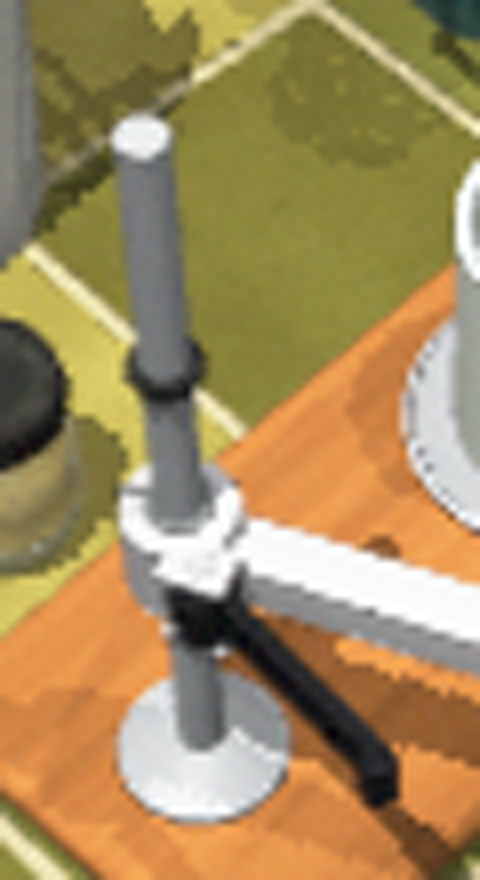

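```bash
cat > m.py <<'E'
from h import *
np.set_printoptions(precision=4,suppress=True)
def disc(c,h,r,n=60):
    a=np.linspace(0,2*np.pi,n); return np.stack([c[0]+r*np.cos(a),c[1]+r*np.sin(a),np.full(n,h)],1)
def proj(p,P):
    f,cx,cy=K(p); Q=(np.c_[P,np.ones(len(P))])@np.linalg.inv(p["pose"]).T
    return np.stack([Q[:,0]/Q[:,2]*f+cx,Q[:,1]/Q[:,2]*f+cy],1)
def sil(p,P,S=8):
    q=proj(p,P); m=np.zeros((384*S,512*S),np.uint8) if False else None
    h=cv2.convexHull(((q+.5)*S).astype(np.int32)); return h
E
python3 - <<'E'
from m import *
s=eyes.capture("scene"); t=eyes.capture("top")
g=s["img"].astype(int).sum(2)
print(g[198:216,218:234])
print("rows of post top"); print(g[170:182,216:230])
for c in((.5535,.1195),):
  print("top disc",proj(s,disc(c,.268,.0065)).min(0),proj(s,disc(c,.268,.0065)).max(0),"top",proj(t,np.array([[*c,.268]])))
  print("collar",proj(s,disc(c,.1305,.0155)).min(0),proj(s,disc(c,.1305,.0155)).max(0))
  for h in(.182,.19,.2,.21,.218):
    q=np.r_[proj(s,disc(c,h,.01)),proj(s,disc(c,h+.005,.01))]; print(h,q.min(0),q.max(0))
C=cloud(t);Z=C[...,2]
m=(Z>.25)&(Z<.28)&(np.hypot(C[...,0]-.55,C[...,1]-.12)<.04); print(np.argwhere(m).min(0),np.argwhere(m).max(0),np.argwhere(m).mean(0))
save(s,"s3.png",(165,225,205,255),12)
E
```

```text
[[513 363 327 332 356 360 356 351 324 292 310 321 316 316 324 319]
 [651 514 364 341 361 368 358 351 329 302 284 315 316 314 322 317]
 [622 650 570 358 353 355 363 357 331 309 286 322 329 309 317 324]
 [466 622 651 537 382 364 365 354 331 303 300 322 319 323 327 323]
 [505 479 605 594 420 353 357 355 336 302 214 256 312 323 318 333]
 [518 523 527 367 347 359 357 356 341 314 248 136 295 307 331 324]
 [516 527 449 234 322 357 364 361 339 315 251 140 181 300 328 324]
 [526 530 387 198 321 358 365 357 337 325 247 172 213 307 323 327]
 [533 526 387 187 215 337 358 363 345 320 211 166 197 308 323 318]
 [526 531 360 198 157 199 286 305 265 175 155 140 252 313 331 330]
 [522 517 525 368 185 142 151 163 158 138  95 351 327 331 335 320]
 [513 524 525 523 289 115  80  96  82  90 148 523 648 443 341 322]
 [514 510 510 512 416 258 183 181 170 249 262 439 631 657 462 345]
 [504 507 504 508 477 334 264 282 283 272 279 365 561 640 652 541]
 [497 508 515 505 468 376 293 351 305 270 292 373 482 569 637 652]
 [467 497 503 507 499 391 359 359 342 305 298 369 490 505 483 627]
 [294 305 473 504 504 393 36
[... 520 characters left out ...]
428 283 312 319]
 [329 399 394 674 715 723 717 717 715 681 377 322 327 319]
 [308 348 263 542 697 715 715 713 708 530 335 325 329 328]
 [257 213 201 308 386 532 621 631 424 302 306 332 335 340]
 [166 171 157 284 349 362 354 346 336 300 306 335 334 329]
 [181 172 177 296 354 357 366 336 327 314 301 324 331 335]]
top disc [219.156  172.8449] [226.7049 178.4836] top [[210.2186 169.6832]]
collar [219.7235 215.6402] [235.4255 228.4917]
0.182 [220.473  200.2644] [231.3013 210.3472]
0.19 [220.1659 197.6131] [231.081  207.7449]
0.2 [219.775  194.2398] [230.8007 204.4332]
0.21 [219.3764 190.799 ] [230.5148 201.0545]
0.218 [219.0516 187.9964] [230.2818 198.3018]
[167 208] [173 215] [170.0227 211.75  ]
```

```bash
cat >> m.py <<'E'
def soft(p,hulls,box,S=10):
    # box r0,r1,c0,c1 ; coverage image of union of hulls
    r0,r1,c0,c1=box; m=np.zeros(((r1-r0)*S,(c1-c0)*S),np.uint8)
    for q in hulls:
        h=cv2.convexHull(((q+.5-[c0,r0])*S).astype(np.float32)).astype(np.int32)
        cv2.fillConvexPoly(m,h,255)
    return cv2.resize(m,(c1-c0,r1-r0),interpolation=cv2.INTER_AREA)/255.
E
python3 - <<'E'
from m import *
from scipy.optimize import differential_evolution as DE, minimize
ims=[]
for i in range(4):
    s=eyes.capture("scene"); ims.append(s["img"].astype(float))
im=np.mean(ims,0).sum(2)
c0=(.5535,.1195)
# post top: bright (white) vs rest
b=(170,184,214,232); T=np.clip((im[b[0]:b[1],b[2]:b[3]]-340)/(710-340),0,1)
f=lambda v: ((soft(s,[proj(s,disc(c0,.268,.0065))+v[:2]],b)-T)[:]**2).sum()
v=min((minimize(f,[a,d],method="Nelder-Mead",options=dict(initial_simplex=[[a,d],[a+1,d],[a,d+1]])) for a in(-1,0) for d in(0,1)),key=lambda r:r.fun); print("posttop shift c,r",v.x,v.fun)
vt=v.x
# ring: dark
b=(196,216,216,234)
I=im[b[0]:b[1],b[2]:b[3]]; T=np.clip((310-I)/(310-150),0,1)
# ignore post in front: model ring minus post front hidden part: ring dark visible = hull(ring) minus hull(post above ring top)
def ring(v,h):
    R=soft(s,[proj(s,disc(c0,h,.01))+v,proj(s,disc(c0,h+.005,.01))+v],b)
    R=soft(s,[np.r_[proj(s,disc(c0,h,.01)),proj(s,disc(c0,h+.005,.01))]+v],b)
    Pm=soft(s,[np.r_[proj(s,disc(c0,h+.005,.0065)),proj(s,disc(c0,.268,.0065))]+v],b)
    return np.clip(R-Pm,0,1)
for dr in(vt[1],vt[1]+.3,vt[1]+.6):
    best=min(((( ring(np.array([dc,dr]),h)-T)**2).sum(),h,dc) for h in np.arange(.178,.222,.0005) for dc in np.arange(-1.5,1,.25)); print(dr,best)
E
```

```text
posttop shift c,r [-0.8039  0.9807] 1.5771329683279092
0.98065185546875 (np.float64(9.64541961212334), np.float64(0.1855), np.float64(-0.75))
1.28065185546875 (np.float64(9.783367757067595), np.float64(0.1855), np.float64(-0.75))
1.58065185546875 (np.float64(9.738798120389394), np.float64(0.187), np.float64(-0.75))
```

Run:
```python
from m import *
s=eyes.capture("scene");t=eyes.capture("top")
g=s["img"].astype(int)
print(g[214:240,216:240].sum(2))
# bar points
for p in(s,t):
    for n in("bar","blade","mug","mark"):
        for d in regions_of(p,n)[:2]:
            r=np.argwhere(d["region"]); C=cloud(p)[d["region"]]
            print(n,round(d["score"],2),len(r),r.min(0),r.max(0),np.median(C,0))
# dripper outlet hole / rim in top: fit ellipse to rim by depth
C=cloud(t); Z=C[...,2]
m=((Z>.06)&(np.hypot(C[...,0]-.415,C[...,1]-.05)<.075)).astype(np.uint8)
m=cv2.morphologyEx(m,cv2.MORPH_OPEN,np.ones((13,13)))
k=max(cv2.findContours(m,0,1)[0],key=len); e=cv2.fitEllipse(k); print(e, ray_z(t,e[0][1],e[0][0],.13))
# bar top centreline in top view: Z~.124
m=(Z>.118)&(Z<.132)&(C[...,0]>.47)&(C[...,0]<.53)&(np.abs(C[...,1]-.1)<.05)
P=C[m]; 
for r in range(185,215):
    cc=np.argwhere(m[r]).ravel()
    if len(cc): print(r,cc.min(),cc.max(),end="; ")
print()
im=t["img"].sum(2) if False else t["img"].astype(int).sum(2)
for r in range(182,224,3): print(r,im[r,203:250])
```

```text
[[297 291 298 308 480 507 486 384 360 363 359 345 301 323 480 503 497 489
  626 519 476 479 481 463]
 [294 292 288 297 468 496 497 409 369 363 362 337 304 330 467 495 496 460
  413 467 482 477 458 443]
 [292 290 290 296 302 474 496 409 366 361 359 347 322 283 460 495 427 432
  481 486 467 459 446 450]
 [295 294 294 289 295 459 502 441 374 370 363 348 330 286 463 469 457 475
  486 472 449 442 449 447]
 [297 292 285 284 301 461 614 597 425 372 367 353 335 292 485 525 504 488
  465 452 441 446 443 432]
 [293 293 283 281 457 606 738 643 414 373 363 361 328 291 376 502 532 491
  443 437 440 432 429 435]
 [295 286 296 295 468 614 684 588 411 364 371 360 335 298 295 442 508 536
  392 431 433 429 433 438]
 [297 289 292 247 475 458 429 411 370 374 366 359 336 305 273 392 517 739
  671 483 416 430 438 457]
 [294 300 298 281 685 711 671 491 381 374 366 358 342 307 290 407 735 749
  749 555 425 444 454 463]
 [296 287 287 384 688 711 628 470 392 373 365 366 347 316 413 467 738 750
  724 508 443 454 462 454]
 [292 297 308 369 690 714 711 519 404 389 377 378 356 402 495 468 738 752
  661 536 501 47
[... 4678 characters left out ...]
25 429 421 394 381 384 394 412 422 483 649 669 671 669 669 666 639
 490 436 426 433 429 429 438 444 440 445 437]
215 [532 386 299 287 285 291 277 267 197 166 161 157 169 239 281 282 284 286
 296 286 274 263 261 259 258 250 257 251 269 403 634 667 670 670 667 668
 652 525 315 263 254 247 253 252 252 245 248]
218 [528 335 283 285 283 284 276 276 273 273 261 277 265 279 271 278 278 278
 270 257 253 252 255 257 253 254 257 250 251 267 364 583 663 668 671 667
 668 663 613 372 267 254 258 246 240 243 244]
221 [531 347 289 281 293 291 281 274 273 276 278 275 269 278 273 275 283 282
 257 248 264 256 248 252 255 261 251 256 257 252 253 293 468 649 666 660
 649 605 593 545 520 524 531 546 539 545 539]
```

Run:
```python
from m import *
t=eyes.capture("top"); s=eyes.capture("scene")
print("tip",ray_z(t,213,214,.123),"bar pts",ray_z(t,200,229.7,.124),ray_z(t,218,237.7,.124),ray_z(t,191,225.7,.124))
for nm,p in(("t",t),("s",s)):
  C=cloud(p).reshape(-1,3); C=C[p["z_map"].ravel()>0]
  for x in np.arange(.1,.8,.1):
    print(nm,round(x,1),[ (lambda m: round(C[m][:,2].max(),2) if m.any() else None)((abs(C[:,0]-x)<.05)&(abs(C[:,1]-y)<.05)) for y in np.arange(.7,-.4,-.1)])
```

```text
tip [0.4738 0.1263 0.123 ] bar pts [0.5028 0.0926 0.124 ] [0.4639 0.0742 0.124 ] [0.5223 0.1019 0.124 ]
t 0.1 [np.float64(-0.91), np.float64(-0.91), np.float64(-0.91), np.float64(-0.91), np.float64(-0.91), np.float64(0.01), np.float64(0.02), np.float64(0.02), np.float64(0.01), np.float64(0.0), np.float64(-0.91)]
t 0.2 [np.float64(-0.91), np.float64(-0.91), np.float64(-0.91), np.float64(-0.91), np.float64(-0.91), np.float64(-0.82), np.float64(0.0), np.float64(-0.01), np.float64(-0.0), np.float64(-0.82), np.float64(-0.91)]
t 0.3 [np.float64(0.0), np.float64(0.01), np.float64(0.09), np.float64(0.1), np.float64(0.04), np.float64(0.0), np.float64(0.01), np.float64(0.01), np.float64(0.0), np.float64(0.01), np.float64(0.01)]
t 0.4 [np.float64(0.03), np.float64(0.1), np.float64(0.1), np.float64(0.1), np.float64(0.04), np.float64(0.01), np.float64(0.13), np.float64(0.14), np.float64(0.07), np.float64(0.01), np.float64(0.01)]
t 0.5 [np.float64(0.03), np.float64(0.11), np.float64(0.25), np.float64(0.09), np.float64(0.06), np.float64(0.02), np.float64(0.27), np.float64(0.13), np.float64(0.11), n
[... 838 characters left out ...]
float64(0.09), np.float64(0.04), np.float64(0.0), np.float64(0.13), np.float64(0.13), np.float64(0.06), np.float64(0.0), np.float64(0.0)]
s 0.5 [None, None, np.float64(0.25), np.float64(0.09), np.float64(0.05), np.float64(0.02), np.float64(0.27), np.float64(0.13), np.float64(0.1), np.float64(0.01), np.float64(0.0)]
s 0.6 [None, np.float64(0.18), np.float64(0.27), np.float64(0.22), np.float64(0.01), np.float64(0.02), np.float64(0.27), np.float64(0.11), np.float64(0.28), np.float64(0.27), np.float64(0.0)]
s 0.7 [None, np.float64(-0.0), np.float64(0.23), np.float64(0.23), np.float64(0.23), np.float64(0.08), np.float64(0.23), np.float64(0.3), np.float64(0.32), np.float64(0.26), np.float64(0.33)]
```

```bash
cat > plan.py <<'E'
from h import *
from scipy.spatial.transform import Rotation as R
np.set_printoptions(precision=4,suppress=True)
def plan(target,yaw,n,show=5,max_d=.045,maxw=.145):
    """target TCP, yaw(deg) of tool z, tool x down; prints n-row plan first rows"""
    st=monitor.state(); p=st["position"].copy(); Rm=R.from_quat(st["ee_rot"])
    z=np.array([np.cos(np.radians(yaw)),np.sin(np.radians(yaw)),0]); x=np.array([0,0,-1.]); y=np.cross(z,x)
    Rt=R.from_matrix(np.stack([x,y,z],1))
    print("t",round(st["time"],2),"pos",p,"yaw",np.degrees(np.arctan2(*Rm.as_matrix()[[1,0],2])),"F",st["wrist_force"],"w",st["gripper_width"]*.0919,"q",st["qpos"])
    for i in range(n):
        d=Rm.inv().apply((target-p)/(n-i)); w=(Rm.inv()*Rt).as_rotvec()/(n-i)
        if i<show: print(np.round(d,4),np.round(w,3))
        p=p+Rm.apply(d); Rm=Rm*R.from_rotvec(w)
E
python3 -c "
from plan import *
plan(np.array([.4777,.1031,.30]),-64.6,18,18)"
```

```text
t 3.5 pos [0.1525 0.6318 0.2146] yaw 76.42693734013383 F [ 0.0905 -0.8155 -0.3549] w 0.09174303489046952 q [-1.377   0.4675 -0.0116  1.6027  0.006   1.0714 -0.0563]
[-0.0047 -0.0245 -0.0243] [0.137 0.    0.   ]
[-0.0047 -0.0275 -0.0208] [0.137 0.    0.   ]
[-0.0047 -0.0301 -0.0168] [0.137 0.    0.   ]
[-0.0047 -0.0321 -0.0125] [0.137 0.    0.   ]
[-0.0047 -0.0335 -0.008 ] [0.137 0.    0.   ]
[-0.0047 -0.0343 -0.0034] [0.137 0.    0.   ]
[-0.0047 -0.0345  0.0013] [0.137 0.    0.   ]
[-0.0047 -0.034   0.006 ] [0.137 0.    0.   ]
[-0.0047 -0.0328  0.0106] [0.137 0.    0.   ]
[-0.0047 -0.0311  0.0149] [0.137 0.    0.   ]
[-0.0047 -0.0288  0.019 ] [0.137 0.    0.   ]
[-0.0047 -0.0259  0.0228] [0.137 0.    0.   ]
[-0.0047 -0.0225  0.0261] [0.137 0.    0.   ]
[-0.0047 -0.0188  0.0289] [0.137 0.    0.   ]
[-0.0047 -0.0147  0.0312] [0.137 0.    0.   ]
[-0.0047 -0.0103  0.0329] [0.137 0.    0.   ]
[-0.0047 -0.0057  0.034 ] [0.137 0.    0.   ]
[-0.0047 -0.001   0.0345] [0.137 0.    0.   ]
```

Call:
apply_moves(series=[-0.045, 0, 0, 0, 0, 0, 0.0919, -0.045, 0, 0, 0, 0, 0, 0.0919], newtons=8)

```text
time: 3.7
position: [0.1518, 0.6282, 0.2992]
ee_rot: [-0.441, 0.559, 0.434, 0.552]
wrist_force: [-0.4, 1.5, 0.8]
gripper_width: 0.999
```

Call:
apply_moves(series=[0, -0.025, -0.024, 0.14, 0, 0, 0.0919, 0, -0.028, -0.021, 0.14, 0, 0, 0.0919, 0, -0.03, -0.017, 0.14, 0, 0, 0.0919, 0, -0.032, -0.012, 0.14, 0, 0, 0.0919, 0, -0.034, -0.008, 0.14, 0, 0, 0.0919])

```text
time: 4.2
position: [0.2407, 0.4827, 0.3072]
ee_rot: [-0.214, 0.674, 0.215, 0.673]
wrist_force: [-0.2, -0.3, 0.4]
gripper_width: 1.0
```

Call:
apply_moves(series=[0, -0.034, -0.003, 0.14, 0, 0, 0.0919, 0, -0.034, 0.001, 0.14, 0, 0, 0.0919, 0, -0.034, 0.006, 0.14, 0, 0, 0.0919, 0, -0.033, 0.011, 0.14, 0, 0, 0.0919, 0, -0.031, 0.015, 0.14, 0, 0, 0.0919])

```text
time: 4.7
position: [0.3264, 0.3254, 0.3078]
ee_rot: [0.041, 0.706, -0.038, 0.705]
wrist_force: [0.3, -0.0, 0.3]
gripper_width: 1.001
```

```bash
python3 -c "
from plan import *
plan(np.array([.4777,.1031,.30]),-64.6,10,10)"
```

```text
t 4.7 pos [0.3264 0.3254 0.3078] yaw -6.4678544154991355 F [ 0.3439 -0.0253  0.3073] w 0.09202577114801021 q [-1.1648  0.0343  0.3223  1.949  -0.016   1.1575 -0.9492]
[ 0.0007 -0.0204  0.0175] [ 0.101 -0.    -0.   ]
[ 0.0007 -0.0185  0.0195] [ 0.101 -0.    -0.   ]
[ 0.0007 -0.0164  0.0213] [ 0.101 -0.    -0.   ]
[ 0.0007 -0.0142  0.0228] [ 0.101 -0.    -0.   ]
[ 0.0007 -0.0118  0.0242] [ 0.101 -0.    -0.   ]
[ 0.0007 -0.0093  0.0252] [ 0.101 -0.    -0.   ]
[ 0.0007 -0.0067  0.026 ] [ 0.101 -0.    -0.   ]
[ 0.0008 -0.004   0.0266] [ 0.101 -0.    -0.   ]
[ 0.0008 -0.0013  0.0269] [ 0.101 -0.    -0.   ]
[0.0008 0.0014 0.0269] [ 0.101 -0.    -0.   ]
```

Call:
apply_moves(series=[0, -0.021, 0.018, 0.105, 0, 0, 0.0919, 0, -0.019, 0.02, 0.105, 0, 0, 0.0919, 0, -0.017, 0.022, 0.105, 0, 0, 0.0919, 0, -0.014, 0.023, 0.105, 0, 0, 0.0919, 0, -0.012, 0.024, 0.105, 0, 0, 0.0919])

```text
time: 5.2
position: [0.4041, 0.2044, 0.3086]
ee_rot: [0.233, 0.669, -0.227, 0.668]
wrist_force: [-1.3, 0.1, -0.8]
gripper_width: 1.0
```

Call:
apply_moves(series=[0.001, -0.009, 0.025, 0.105, 0, 0, 0.0919, 0.001, -0.007, 0.026, 0.105, 0, 0, 0.0919, 0.001, -0.004, 0.027, 0.105, 0, 0, 0.0919, 0.001, -0.001, 0.027, 0.105, 0, 0, 0.0919])

```text
time: 5.6
position: [0.4621, 0.1082, 0.305]
ee_rot: [0.374, 0.604, -0.366, 0.601]
wrist_force: [0.7, 0.2, 0.4]
gripper_width: 0.999
```

```bash
python3 -c "
from plan import *
plan(np.array([.4777,.1031,.20]),-64.6,3,3)
s=eyes.capture('scene');save(s,'s5.png',(100,310,130,410),2.5)"
```

```text
t 5.6 pos [0.4621 0.1082 0.305 ] yaw -63.06828570656078 F [0.7215 0.2368 0.4062] w 0.09179874718488312 q [-0.8745  0.0559  0.6153  1.9417 -0.0466  1.1488 -1.3418]
[0.035  0.0036 0.0042] [ 0.009 -0.003 -0.003]
[0.035  0.0037 0.0041] [ 0.009 -0.003 -0.003]
[0.035  0.0038 0.0039] [ 0.009 -0.003 -0.003]
```

View pics/s5.png

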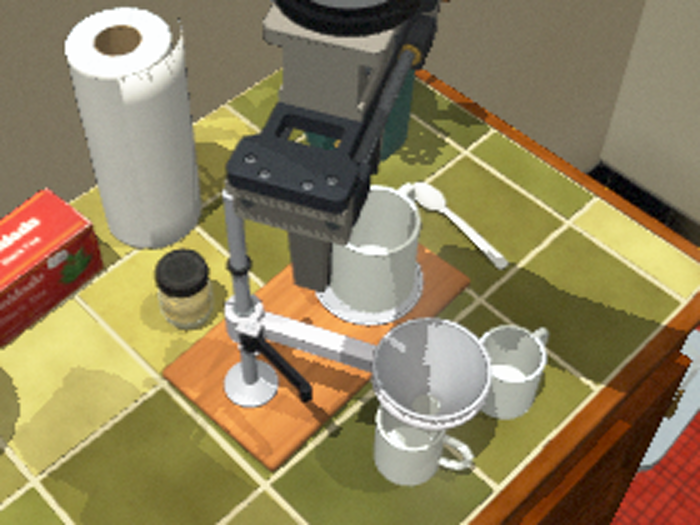

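Call:
apply_moves(series=[0.035, 0.004, 0.004, 0.009, -0.003, -0.003, 0.0919, 0.035, 0.004, 0.004, 0.009, -0.003, -0.003, 0.0919, 0.035, 0.004, 0.004, 0.009, -0.003, -0.003, 0.0919, 0.03, 0, 0, 0, 0, 0, 0.0919])

```text
time: 6.05
position: [0.4867, 0.0982, 0.1717]
ee_rot: [0.386, 0.592, -0.379, 0.598]
wrist_force: [-0.3, 0.5, 0.7]
gripper_width: 0.996
```

```bash
python3 -c "
from plan import *
plan(np.array([.4777,.1031,.096]),-64.6,3,3)
s=eyes.capture('scene');save(s,'s6.png',(140,310,190,350),4)
t=eyes.capture('top');save(t,'t6.png',(120,270,190,350),4)"
```

```text
t 6.05 pos [0.4867 0.0982 0.1717] yaw -65.46082673497905 F [-0.2583  0.4971  0.6507] w 0.09155735808011282 q [-0.7891  0.2793  0.6155  2.0551 -0.2145  0.8536 -1.1946]
[ 0.0252 -0.0024 -0.0028] [-0.005  0.001 -0.005]
[ 0.0252 -0.0023 -0.0028] [-0.005  0.001 -0.005]
[ 0.0252 -0.0022 -0.0028] [-0.005  0.001 -0.005]
```

View pics/s6.png

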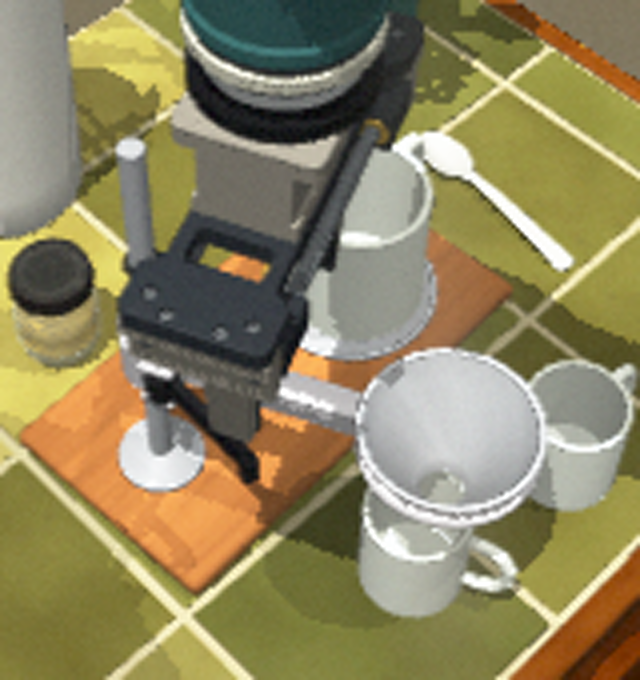

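View pics/t6.png

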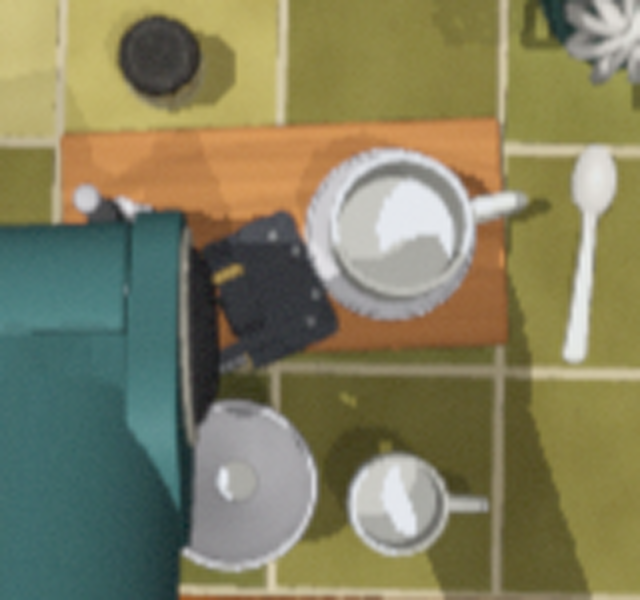

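Call:
apply_moves(series=[0.012, -0.004, -0.005, -0.007, 0.001, -0.006, 0.0919, 0.02, -0.002, -0.003, -0.007, 0.001, -0.006, 0.0919, 0.02, 0, 0, 0, 0, 0, 0.0919, 0, 0, 0, 0, 0, 0, 0.0919])

```text
time: 6.55
position: [0.4766, 0.1053, 0.1201]
ee_rot: [0.377, 0.599, -0.376, 0.598]
wrist_force: [-0.8, 0.3, -0.7]
gripper_width: 0.998
```

```bash
python3 -c "
from plan import *
plan(np.array([.4777,.1031,.096]),-64.6,1,1)
s=eyes.capture('scene');save(s,'s7.png',(180,270,205,315),6)"
```

```text
t 6.55 pos [0.4766 0.1053 0.1201] yaw -64.4018569807663 F [-0.8385  0.3366 -0.6712] w 0.09172437370708272 q [-0.761   0.3585  0.5711  2.1018 -0.2836  0.7544 -1.1342]
[0.0241 0.     0.0025] [ 0.003 -0.002 -0.001]
```

View pics/s7.png

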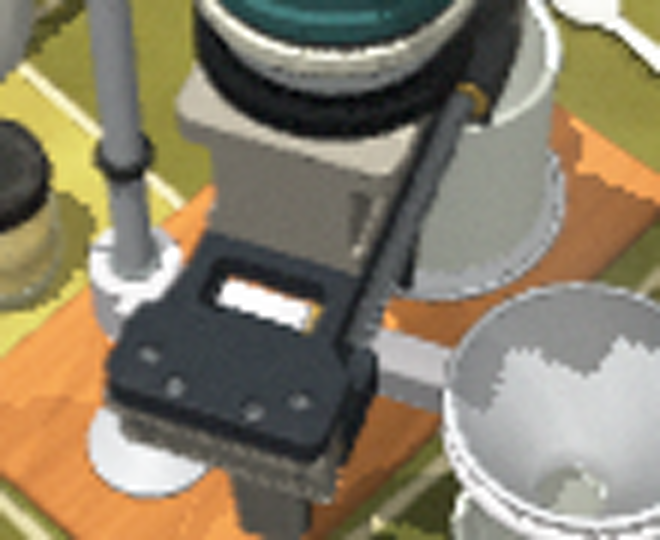

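Call:
apply_moves(series=[0.014, 0, 0.002, 0.003, 0, 0, 0.0919, 0.01, 0, 0.001, 0, 0, 0, 0.0919, 0, 0, 0, 0, 0, 0, 0.075, 0, 0, 0, 0, 0, 0, 0.066, 0, 0, 0, 0, 0, 0, 0.062], newtons=6)

```text
time: 7.1
position: [0.4816, 0.1038, 0.0991]
ee_rot: [0.381, 0.597, -0.374, 0.599]
wrist_force: [0.2, 0.3, 1.1]
gripper_width: 0.763
```

```bash
python3 -c "
from plan import *
plan(np.array([.4777,.1031,.096]),-64.6,1,1)"
```

```text
t 7.1 pos [0.4816 0.1038 0.0991] yaw -64.55683673203502 F [0.2247 0.3267 1.0838] w 0.07012097271839564 q [-0.7314  0.3984  0.5486  2.1099 -0.3248  0.7041 -1.0958]
[ 0.003  -0.0039 -0.001 ] [ 0.001 -0.002 -0.01 ]
```

Call:
apply_moves(series=[0.003, -0.004, -0.001, 0, -0.002, -0.01, 0.062, 0, 0, 0, 0, 0, 0, 0.058, 0, 0, 0, 0, 0, 0, 0.054, 0, 0, 0, 0, 0, 0, 0.05, 0, 0, 0, 0, 0, 0, 0.048], newtons=6)

```text
time: 7.6
position: [0.4771, 0.1032, 0.0962]
ee_rot: [0.377, 0.598, -0.378, 0.598]
wrist_force: [0.2, 0.5, -1.1]
gripper_width: 0.648
```

Call:
apply_moves(series=[0, 0, 0, 0, 0, 0, 0.046, 0, 0, 0, 0, 0, 0, 0.044, 0, 0, 0, 0, 0, 0, 0.044], newtons=6)

```text
time: 7.9
position: [0.4771, 0.1032, 0.0962]
ee_rot: [0.377, 0.598, -0.378, 0.598]
wrist_force: [-0.0, 0.3, -1.3]
gripper_width: 0.649
```

```bash
python3 -c "
from plan import *
plan(np.array([.4777,.1031,.096]),-64.6,1,1)
s=eyes.capture('scene');save(s,'s8.png',(180,300,190,350),4)"
```

```text
t 7.9 pos [0.4771 0.1032 0.0962] yaw -64.53028897135889 F [-0.0446  0.2884 -1.2867] w 0.05960921603426209 q [-0.7359  0.4022  0.5497  2.1144 -0.3209  0.706  -1.1009]
[0.0002 0.0005 0.0003] [ 0.001 -0.     0.001]
```

View pics/s8.png

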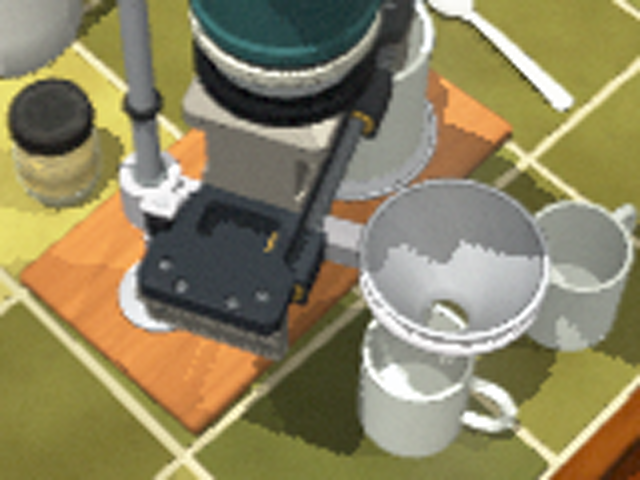

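Call:
apply_moves(series=[0, 0, 0, 0, 0, 0, 0.044, -0.005, 0, 0, 0, 0, 0, 0.044, -0.008, 0, 0, 0, 0, 0, 0.044, -0.01, 0, 0, 0, 0, 0, 0.044, -0.01, 0, 0, 0, 0, 0, 0.044], newtons=8)

```text
time: 8.45
position: [0.477, 0.1032, 0.1306]
ee_rot: [0.377, 0.598, -0.378, 0.598]
wrist_force: [1.7, 0.6, -4.0]
gripper_width: 0.645
```

```bash
python3 -c "
from plan import *
plan(np.array([.4777,.1031,.146]),-64.6,1,1)
s=eyes.capture('scene');save(s,'s9.png',(160,300,190,350),4)"
```

```text
t 8.45 pos [0.477  0.1032 0.1306] yaw -64.54110312201237 F [ 1.6598  0.6315 -4.0021] w 0.05930218015759283 q [-0.7714  0.3421  0.585   2.0937 -0.2657  0.7791 -1.1483]
[-0.0154  0.0005  0.0003] [0.001 0.    0.002]
```

View pics/s9.png

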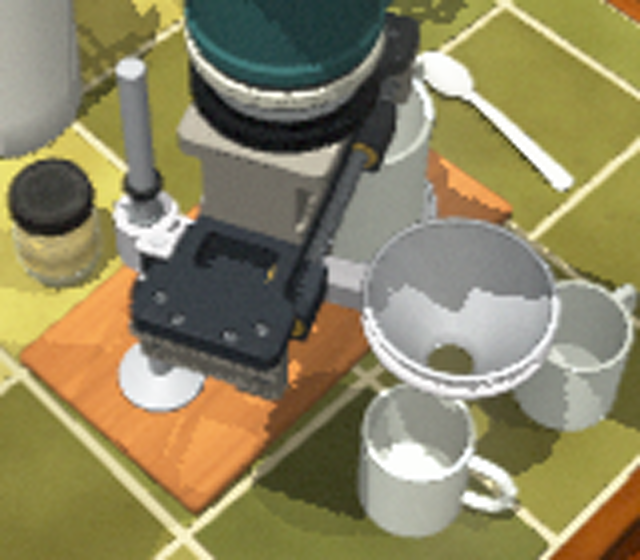

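Call:
apply_moves(series=[-0.008, 0, 0, 0, 0, 0, 0.044, -0.006, 0, 0, 0, 0, 0, 0.044, 0, 0, 0, 0, 0, 0, 0.044], newtons=8)

```text
time: 8.8
position: [0.477, 0.1034, 0.1481]
ee_rot: [0.378, 0.598, -0.377, 0.598]
wrist_force: [0.3, -0.7, -3.1]
gripper_width: 0.646
```

```bash
python3 -c "
from plan import *
plan(np.array([.4777,.1031,.1512]),-64.6,1,1)
s=eyes.capture('scene');save(s,'s10.png',(170,230,205,265),10)
print(s['img'].astype(int).sum(2)[196:222,214:236])"
```

```text
t 8.8 pos [0.477  0.1034 0.1481] yaw -64.53541127934244 F [ 0.2839 -0.6964 -3.1076] w 0.05940777130705134 q [-0.786   0.3113  0.5986  2.0821 -0.241   0.8147 -1.1693]
[-0.0031  0.0005  0.0005] [ 0.001 -0.001  0.   ]
[[671 683 482 366 356 355 348 383 381 385 385 363 330 290 340 357 359 345
  352 356 354 352]
 [624 667 684 555 383 355 361 356 386 395 390 372 331 294 318 344 345 343
  346 358 354 359]
 [520 596 673 680 551 400 356 361 390 395 378 368 344 288 316 348 349 344
  350 351 347 348]
 [518 526 599 670 685 557 404 366 383 398 387 372 339 296 291 344 352 346
  348 344 351 344]
 [521 520 530 503 659 681 609 388 373 390 382 371 344 302 300 350 350 358
  339 340 344 348]
 [527 531 532 536 506 662 685 579 425 391 391 373 332 301 340 384 371 341
  347 352 348 361]
 [524 536 537 548 549 531 676 647 453 389 397 375 352 302 206 418 493 406
  360 347 351 351]
 [525 541 547 550 553 604 716 477 387 393 392 379 346 316 245 120 505 526
  440 372 355 345]
 [540 544 548 543 586 716 659 305 358 395 391 380 352 320 231 122 290 529
  648 449 361 350]
 [544 550 561 455 472 449 300 173 346 388 380 37
[... 833 characters left out ...]
3 730 727 724 707 699 602 713
  732 532 246 197]
 [360 325 318 323 353 426 450 458 456 659 727 732 729 673 530 686 717 727
  725 404 177 186]
 [357 336 316 320 346 425 451 458 452 653 714 738 736 682 618 579 714 730
  492 221 184 197]
 [386 334 319 318 338 428 442 451 452 420 366 456 549 662 719 739 733 720
  386 212 207 191]
 [349 338 322 324 316 418 434 452 454 455 265 143 164 288 436 485 608 445
  250 198 187 182]
 [332 341 325 320 322 367 428 449 454 453 302 146 123 129 154 179 179 192
  201 188 205 185]
 [324 345 320 317 324 310 432 448 443 448 301 123 143 185 197 196 189 196
  191 197 186 192]
 [357 349 316 311 323 320 491 492 452 447 304 136 166 188 200 195 189 193
  194 192 192 188]]
```

View pics/s10.png

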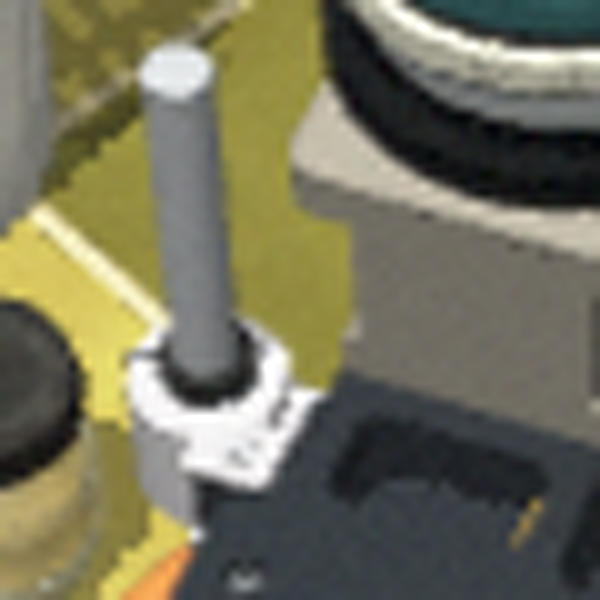

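Run:
```python
from m import *
s=eyes.capture("scene"); c=(.5535,.1195); sh=np.array([-.78,1.1])
for h in (.175,.179,.183,.187):
    q=proj(s,disc(c,h,.0155,2000))+sh; ctr=q.mean(0)
    out=[]
    for col in (229,230,231,232,233):
        k=np.abs(q[:,0]-col)<.05; k&=q[:,1]<ctr[1]; out.append(round(q[k,1].mean(),2) if k.any() else None)
    print("collar",h,out,"max",q.max(0),"min",q.min(0))
for h in (.183,.1855,.188):
    q=np.r_[proj(s,disc(c,h,.01,2000)),proj(s,disc(c,h+.005,.01,2000))]+sh; print("ring",h,q.min(0),q.max(0))
```

```text
collar 0.175 [np.float64(203.51), np.float64(203.93), np.float64(204.52), np.float64(205.37), np.float64(206.73)] max [233.6222 216.0595] min [217.2351 202.9933]
collar 0.179 [np.float64(202.26), np.float64(202.69), np.float64(203.31), np.float64(204.18), np.float64(205.63)] max [233.5254 214.7847] min [217.0743 201.7002]
collar 0.183 [np.float64(201.0), np.float64(201.45), np.float64(202.08), np.float64(202.99), np.float64(204.55)] max [233.4277 213.4998] min [216.9123 200.3971]
collar 0.187 [np.float64(199.73), np.float64(200.19), np.float64(200.85), np.float64(201.8), np.float64(203.49)] max [233.3294 212.2046] min [216.749  199.0839]
ring 0.183 [219.6547 201.034 ] [230.4992 211.1259]
ring 0.1855 [219.559  200.2083] [230.4306 210.3155]
ring 0.188 [219.4629 199.3785] [230.3617 209.5011]
```

Call:
apply_moves(series=[-0.002, 0, 0, 0, 0, 0, 0.044, 0, 0, 0, 0, 0, 0, 0.044])

```text
time: 9.1
position: [0.477, 0.1033, 0.1492]
ee_rot: [0.377, 0.598, -0.378, 0.598]
wrist_force: [0.8, 0.7, -2.7]
gripper_width: 0.648
```

Call:
apply_moves(series=[-0.001, 0, 0, 0, 0, 0, 0.044, 0, 0, 0, 0, 0, 0, 0.044])

```text
time: 9.3
position: [0.477, 0.1034, 0.15]
ee_rot: [0.377, 0.598, -0.378, 0.598]
wrist_force: [0.5, 0.8, -2.9]
gripper_width: 0.649
```

```bash
python3 -c "
from plan import *
plan(np.array([.4777,.1031,.1512]),-64.6,1,1)
s=eyes.capture('scene');save(s,'s11.png',(190,220,210,245),16)
print(s['img'].astype(int).sum(2)[198:216,214:236])"
```

```text
t 9.3 pos [0.477  0.1034 0.15  ] yaw -64.53474273895742 F [ 0.5299  0.7574 -2.8693] w 0.05968002372667596 q [-0.7881  0.3085  0.6001  2.0802 -0.237   0.8195 -1.173 ]
[-0.0012  0.0005  0.0005] [ 0.001 -0.     0.001]
[[513 595 666 681 551 392 357 365 381 386 376 362 338 299 326 346 355 346
  345 341 350 351]
 [507 512 592 673 686 560 406 354 387 388 382 375 340 293 301 342 353 347
  337 346 347 344]
 [525 522 523 509 662 684 608 389 379 397 389 379 332 292 298 347 355 344
  346 340 344 348]
 [526 532 539 540 508 660 686 585 416 392 376 377 338 306 387 499 465 376
  350 348 337 347]
 [527 533 539 544 547 568 708 680 460 391 390 373 330 301 195 406 549 475
  385 349 352 363]
 [527 541 541 544 555 684 723 471 372 383 391 371 350 317 248 137 516 559
  478 382 352 343]
 [539 544 547 509 485 651 549 273 349 387 390 377 351 317 235 116 302 545
  588 429 355 342]
 [546 550 554 429 714 695 449 207 344 393 377 375 364 317 235 161 312 749
  759 678 425 347]
 [545 554 562 549 720 736 560 253 239 374 396 378 359 312 211 153 263 706
  757 682 430 354]
 [535 555 556 589 726 736 542 243 151 202 306 323 273 172 150 116 583 729
  737 528 404 391]
 [523 556 564 468 714 739 738 464 176 138 147 146 153 121  92 291 713 739
  736 545 750 755]
 [524 553 552 495 687 736 739 735 430 181 136 115 138 181 288 716 739 736
  647 422 446 599]
 [534 548 556 515 549 712 738 737 730 661 505 472 460 717 735 740 741 685
  406 631 718 463]
 [494 522 536 510 451 437 707 733 734 730 736 743 736 734 736 727 715 483
  386 717 668 326]
 [337 319 328 509 456 437 440 586 714 725 736 739 736 733 718 708 724 724
  733 734 464 213]
 [360 332 324 327 393 435 448 449 434 475 711 732 732 716 703 707 695 727
  735 568 276 179]
 [368 326 323 326 361 426 450 454 452 641 723 730 726 702 707 701 553 712
  717 389 167 182]
 [363 320 315 324 351 422 444 463 363 708 732 731 734 648 639 541 704 732
  569 286 196 181]]
```

Call:
apply_moves(series=[-0.0015, 0, 0, 0, 0, 0, 0.044, 0, 0, 0, 0, 0, 0, 0.044])

```text
time: 9.55
position: [0.477, 0.1033, 0.1514]
ee_rot: [0.377, 0.598, -0.378, 0.598]
wrist_force: [0.3, -0.1, -3.2]
gripper_width: 0.648
```

```bash
python3 -c "
from plan import *
plan(np.array([.4777,.1031,.1512]),-64.6,1,1)
s=eyes.capture('scene');save(s,'s12.png',(190,220,210,245),16)
print(s['img'].astype(int).sum(2)[199:213,214:236])"
```

```text
t 9.55 pos [0.477  0.1033 0.1514] yaw -64.53916742841749 F [ 0.3345 -0.1204 -3.1852] w 0.059576124228393826 q [-0.7894  0.3062  0.6012  2.079  -0.2348  0.8228 -1.1751]
[0.0002 0.0005 0.0005] [ 0.001 -0.     0.001]
[[517 511 589 664 685 552 396 362 386 393 391 363 332 292 304 350 347 346
  347 346 337 347]
 [526 525 536 501 663 682 605 389 383 396 382 371 335 299 340 392 368 351
  342 348 348 339]
 [534 529 531 541 512 667 696 609 432 394 383 373 333 302 397 541 519 394
  357 354 346 344]
 [528 539 542 546 557 610 717 684 464 393 389 379 345 312 221 409 547 558
  452 369 352 360]
 [535 542 539 553 554 715 726 472 379 390 380 371 351 310 247 134 515 567
  698 477 346 349]
 [543 545 542 445 474 564 443 232 351 383 388 378 353 318 242 136 297 539
  754 576 368 344]
 [547 554 553 542 721 736 555 254 340 391 399 380 348 321 236 172 308 717
  757 674 422 365]
 [548 555 565 575 728 738 456 195 248 372 392 382 350 325 207 157 241 711
  737 523 392 359]
 [527 561 563 646 732 739 545 256 152 202 310 326 278 176 146 122 354 718
  737 511 626 471]
 [528 558 554 460 715 739 739 554 247 134 143 146 155 148 133 291 718 739
  711 464 701 682]
 [525 551 556 492 670 736 739 736 547 273 173 168 205 297 449 724 742 737
  535 384 705 463]
 [539 546 546 511 445 675 731 735 733 734 666 639 723 737 734 742 742 594
  376 639 648 330]
 [496 528 534 510 448 423 650 724 734 730 739 744 735 736 733 734 732 658
  522 657 424 206]
 [340 315 327 500 453 437 455 452 506 628 733 742 739 717 706 699 722 729
  725 603 303 180]]
```

View pics/s12.png

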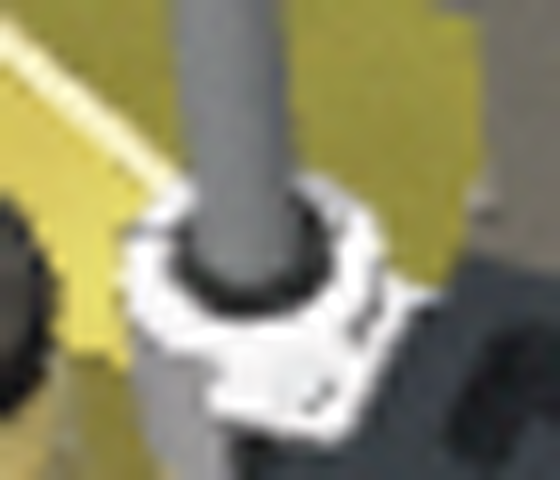

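```bash
cat > dk.py <<'E'
from h import *
np.set_printoptions(precision=2,suppress=True,linewidth=150)
ims=[eyes.capture('scene') for i in range(2)]
im=np.mean([s["img"].astype(float).sum(2) for s in ims],0)
D=np.clip((520-im)/(520-100),0,1)[208:214,221:230]
print("z",round(monitor.state()["position"][2],4),"cols",D.sum(0),"tot",D.sum(), "mid rows",im[208:213,224:227].mean(1))
C=cloud(ims[0]);
E
python3 dk.py
```

```text
z 0.1514 cols [0.3  0.84 1.52 1.7  1.75 1.65 1.43 1.15 0.55] tot 10.883333333333333 mid rows [152.   174.67 679.5  738.17 737.33]
```

Call:
apply_moves(series=[0.001, 0, 0, 0, 0, 0, 0.044, 0, 0, 0, 0, 0, 0, 0.044])

```text
time: 9.9
position: [0.477, 0.1034, 0.1503]
ee_rot: [0.377, 0.598, -0.378, 0.598]
wrist_force: [0.6, 1.2, -2.7]
gripper_width: 0.648
```

```bash
python3 dk.py
```

```text
z 0.1504 cols [0.29 1.19 1.84 1.86 1.95 1.72 1.72 1.56 0.55] tot 12.67142857142857 mid rows [153.67 136.83 522.83 737.17 736.5 ]
```

Call:
apply_moves(series=[0.0012, 0, 0, 0, 0, 0, 0.044, 0, 0, 0, 0, 0, 0, 0.044])

```text
time: 10.2
position: [0.477, 0.1033, 0.1491]
ee_rot: [0.377, 0.598, -0.378, 0.598]
wrist_force: [1.1, 0.7, -2.8]
gripper_width: 0.648
```

```bash
python3 dk.py
```

```text
z 0.1492 cols [0.42 1.43 1.97 2.25 2.25 2.03 1.82 1.75 0.71] tot 14.63452380952381 mid rows [154.67 111.83 378.83 738.33 736.5 ]
```

Call:
apply_moves(series=[0.0012, 0, 0, 0, 0, 0, 0.044, 0, 0, 0, 0, 0, 0, 0.044])

```text
time: 10.5
position: [0.477, 0.1033, 0.1479]
ee_rot: [0.377, 0.598, -0.378, 0.598]
wrist_force: [0.2, -0.2, -2.0]
gripper_width: 0.647
```

```bash
python3 dk.py
```

```text
z 0.148 cols [0.28 1.29 2.13 2.44 2.49 2.55 1.82 1.83 1.33] tot 16.15 mid rows [149.83  96.17 261.33 715.67 737.17]
```

Call:
apply_moves(series=[0.0015, 0, 0, 0, 0, 0, 0.044, 0, 0, 0, 0, 0, 0, 0.044])

```text
time: 10.8
position: [0.477, 0.1033, 0.1464]
ee_rot: [0.377, 0.598, -0.378, 0.598]
wrist_force: [0.0, 0.9, -2.1]
gripper_width: 0.643
```

```bash
python3 dk.py
```

```text
z 0.1465 cols [0.25 1.35 2.22 2.67 2.97 2.68 2.5  2.06 1.38] tot 18.075 mid rows [151.5   91.5  196.5  468.17 737.67]
```

Call:
apply_moves(series=[0.0015, 0, 0, 0, 0, 0, 0.044, 0, 0, 0, 0, 0, 0, 0.044])

```text
time: 11.1
position: [0.477, 0.1033, 0.1449]
ee_rot: [0.377, 0.598, -0.378, 0.598]
wrist_force: [0.1, 0.6, -2.2]
gripper_width: 0.648
```

```bash
python3 dk.py
```

```text
z 0.145 cols [0.33 1.8  2.48 2.92 2.9  2.97 2.77 2.5  1.81] tot 20.483333333333334 mid rows [150.67  92.17 182.17 413.5  716.  ]
```

Run:
```python
from m import *
s=eyes.capture("scene")
a=cv2.imread("pics/s3.png").astype(float).sum(2); im=np.zeros((384,512)); 
sub=cv2.resize(a,(50,60),interpolation=cv2.INTER_AREA); im[165:225,205:255]=sub
print(sub[37:47,13:27].astype(int))
c=(.5535,.1195); b=(199,213,216,234)
I=im[b[0]:b[1],b[2]:b[3]]
T=np.clip((330-I)/(330-170),0,1)
def pts(kind,h):
    if kind=="cyl": return np.r_[proj(s,disc(c,h,.01)),proj(s,disc(c,h+.005,.01))]
    if kind=="torus":
        return np.concatenate([proj(s,disc(c,h+.0025+.0025*np.sin(a),.0075+.0025*np.cos(a))) for a in np.linspace(-np.pi/2,np.pi/2,15)])
    if kind=="cyl9": return np.r_[proj(s,disc(c,h,.009)),proj(s,disc(c,h+.005,.009))]
W=np.ones_like(T)
for kind in("cyl","torus","cyl9"):
  for dr in(.9,1.1,1.4):
    r=[]
    for h in np.arange(.180,.190,.0005):
      for dc in(-1.,-.8,-.6,-.4):
        v=np.array([dc,dr]); R=soft(s,[pts(kind,h)+v],b)
        P=soft(s,[np.r_[proj(s,disc(c,h+.004,.0065)),proj(s,disc(c,.268,.0065))]+v],b)
        M=np.clip(R-P,0,1); M=cv2.GaussianBlur(M,(0,0),.4)
        r.append((((M-T)**2).sum(),h,dc))
    print(kind,dr,min(r))
```

```text
[[498 501 598 572 420 355 356 354 336 298 229 252 310 322]
 [517 521 515 385 350 357 357 355 341 311 238 159 275 310]
 [518 525 437 256 316 357 364 359 339 314 246 148 193 295]
 [528 522 384 216 304 358 366 358 341 322 245 174 209 300]
 [533 520 376 196 219 323 356 360 341 305 212 163 205 302]
 [529 521 374 211 161 206 279 299 262 186 151 158 244 310]
 [521 521 505 365 193 139 151 164 156 125 120 330 350 334]
 [514 522 530 501 294 129  89  99  91  99 171 496 613 459]
 [513 510 512 510 410 256 181 176 175 230 265 443 628 635]
 [505 506 506 507 467 337 265 277 277 271 282 375 553 641]]
cyl 0.9 (np.float64(9.226140085474704), np.float64(0.1855), -0.4)
cyl 1.1 (np.float64(9.16708755345824), np.float64(0.186), -0.4)
cyl 1.4 (np.float64(9.413046441224319), np.float64(0.1865), -0.4)
torus 0.9 (np.float64(8.240333610932272), np.float64(0.185), -0.4)
torus 1.1 (np.float64(8.097464981198156), np.float64(0.185), -0.4)
torus 1.4 (np.float64(8.18775271459809), np.float64(0.1865), -0.4)
cyl9 0.9 (np.float64(6.723439346354515), np.float64(0.185), -0.6)
cyl9 1.1 (np.float64(6.74696051739952), np.float64(0.185), -0.4)
cyl9 1.4 (np.float64(6.706208180613643), np.float64(0.186), -0.4)
```

Call:
apply_moves(series=[-0.003, 0, 0, 0, 0, 0, 0.044, -0.002, -0.0003, 0.0015, -0.02, 0, 0, 0.044, 0, -0.0007, 0.003, -0.04, 0, 0, 0.044, 0, -0.0014, 0.0052, -0.07, 0, 0, 0.044, 0, -0.0014, 0.0052, -0.07, 0, 0, 0.044])

```text
time: 11.75
position: [0.4821, 0.0877, 0.151]
ee_rot: [0.313, 0.634, -0.313, 0.635]
wrist_force: [2.1, -0.6, -3.1]
gripper_width: 0.647
```

```bash
cat > sw.py <<'E'
from plan import *
P=np.array([.553,.118])
def sw():
    st=monitor.state(); r=st["position"][:2]-P
    a=np.degrees(np.arctan2(r[1],r[0])); z=R.from_quat(st["ee_rot"]).as_matrix()[:,2]
    print("t",round(st["time"],2),"pos",st["position"],"r",np.linalg.norm(r),"bar ang",a+16.4,"yaw-90",np.degrees(np.arctan2(z[1],z[0]))-90,"F",st["wrist_force"],"w",st["gripper_width"]*.0919,"tilt",R.from_quat(st["ee_rot"]).as_matrix()[:,0], "q",st["qpos"])
sw()
E
python3 sw.py
```

```text
t 11.75 pos [0.4821 0.0877 0.151 ] r 0.07708042039976545 bar ang -140.43188821922004 yaw-90 -142.53515688204033 F [ 2.0826 -0.59   -3.117 ] w 0.059421238601565 tilt [ 0.0011 -0.0006 -1.    ] q [-0.7232  0.304   0.5614  2.0748 -0.219   0.8183 -0.9488]
```

Call:
apply_moves(series=[0, -0.0014, 0.0052, -0.072, 0, 0, 0.044, 0, -0.0014, 0.0052, -0.072, 0, 0, 0.044, 0, -0.0014, 0.0052, -0.072, 0, 0, 0.044, 0, -0.0014, 0.0052, -0.072, 0, 0, 0.044, 0, -0.0014, 0.0052, -0.072, 0, 0, 0.044])

```text
time: 12.25
position: [0.4993, 0.0632, 0.153]
ee_rot: [0.19, 0.679, -0.188, 0.684]
wrist_force: [3.2, 1.9, -3.3]
gripper_width: 0.642
```

```bash
python3 sw.py; python3 -c "
from h import *
s=eyes.capture('scene');save(s,'s13.png',(140,290,190,350),4)"
```

```text
t 12.25 pos [0.4993 0.0632 0.153 ] r 0.07672688364223793 bar ang -118.02320328803836 yaw-90 -120.95057873320043 F [ 3.1973  1.8861 -3.3323] w 0.05902431110734761 tilt [ 0.0078  0.0008 -1.    ] q [-0.6043  0.3119  0.4894  2.0452 -0.198   0.8212 -0.5406]
```

View pics/s13.png

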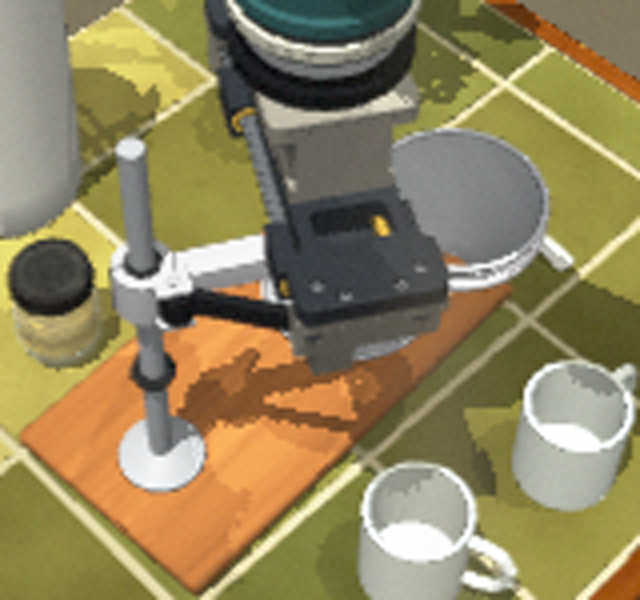

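Call:
apply_moves(series=[0.001, -0.0014, 0.0052, -0.075, 0, 0, 0.044, 0.001, -0.0014, 0.0052, -0.075, 0, 0, 0.044, 0.001, -0.0014, 0.0052, -0.075, 0, 0, 0.044, 0.001, -0.0014, 0.0052, -0.075, 0, 0, 0.044])

```text
time: 12.7
position: [0.5187, 0.0491, 0.151]
ee_rot: [0.083, 0.698, -0.08, 0.707]
wrist_force: [2.1, 0.6, -2.3]
gripper_width: 0.648
```

```bash
python3 sw.py; python3 -c "
from plan import *
plan(np.array([.5346,.0428,.150]),2.6,3,3)"
```

```text
t 12.7 pos [0.5187 0.0491 0.151 ] r 0.07696137080857161 bar ang -100.0830922383852 yaw-90 -103.26678858952033 F [ 2.1336  0.5733 -2.251 ] w 0.05950985328038543 tilt [ 0.0127  0.0024 -0.9999] q [-0.5113  0.3363  0.425   2.0072 -0.1882  0.822  -0.2119]
t 12.7 pos [0.5187 0.0491 0.151 ] yaw -13.266788589520326 F [ 2.1336  0.5733 -2.251 ] w 0.05950985328038543 q [-0.5113  0.3363  0.425   2.0072 -0.1882  0.822  -0.2119]
[ 0.0004 -0.0008  0.0056] [-0.092  0.004 -0.001]
[ 0.0004 -0.0013  0.0055] [-0.092  0.004 -0.001]
[ 0.0003 -0.0019  0.0054] [-0.092  0.004 -0.001]
```

Call:
apply_moves(series=[0.0004, -0.0008, 0.0056, -0.085, 0.005, -0.001, 0.044, 0.0004, -0.0013, 0.0052, -0.085, 0.005, -0.001, 0.044, 0, -0.0015, 0.004, -0.06, 0.004, -0.001, 0.044, 0, 0, 0, 0, 0, 0, 0.044])

```text
time: 13.1
position: [0.5348, 0.0426, 0.1513]
ee_rot: [-0.001, 0.707, 0.002, 0.707]
wrist_force: [0.6, 1.0, -2.4]
gripper_width: 0.644
```

```bash
python3 sw.py; python3 -c "
from plan import *
plan(np.array([.5346,.0428,.150]),2.6,1,3)
s=eyes.capture('scene');save(s,'s14.png',(140,290,190,350),4)
t=eyes.capture('top');save(t,'t14.png',(120,270,190,350),4)"
```

```text
t 13.1 pos [0.5348 0.0426 0.1513] r 0.07755348352831329 bar ang -87.16109459570063 yaw-90 -89.83000023494994 F [ 0.6129  1.0131 -2.4246] w 0.05919425041017963 tilt [ 0.001   0.0014 -1.    ] q [-0.4469  0.3633  0.3742  1.9594 -0.1757  0.8487  0.0246]
t 13.1 pos [0.5348 0.0426 0.1513] yaw 0.16999976505005934 F [ 0.6129  1.0131 -2.4246] w 0.05919425041017963 q [-0.4469  0.3633  0.3742  1.9594 -0.1757  0.8487  0.0246]
[ 0.0013  0.0002 -0.0002] [-0.042  0.001 -0.001]
```

View pics/s14.png

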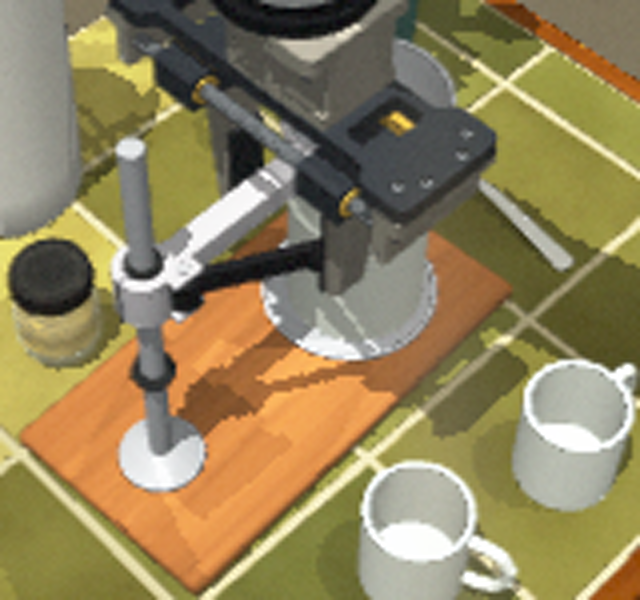

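View pics/t14.png

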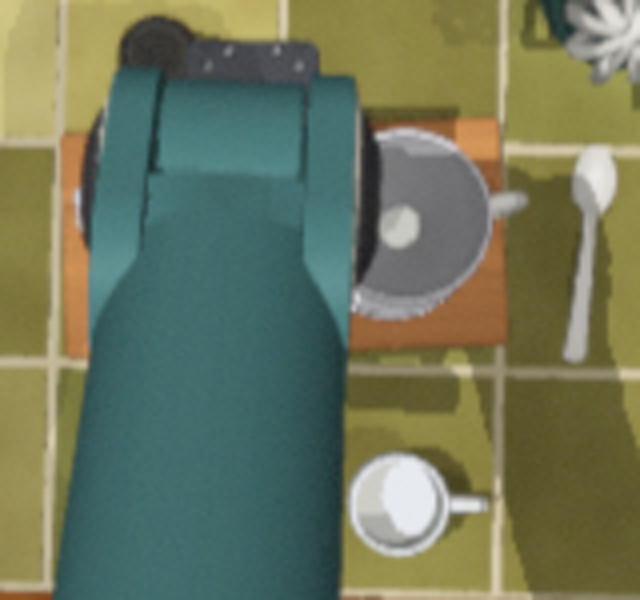

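```bash
cat > drip.py <<'E'
from plan import *
t=eyes.capture('top'); C=cloud(t); z=monitor.state()["position"][2]; bz=z-.0962+.115
# rim edge points: depth discontinuity along right side
rimz=bz+.015
m=(C[...,2]>bz-.03)&(C[...,2]<rimz+.012)&(C[...,1]<.02)
m=m.astype(np.uint8); n,l,st,ce=cv2.connectedComponentsWithStats(m)
i=1+np.argmax(st[1:,4]); 
k=max(cv2.findContours((l==i).astype(np.uint8),0,1)[0],key=len)[:,0]
W=np.array([ray_z(t,r,c,rimz)[:2] for c,r in k])
# robust fit with fixed radius ~.044(+), use points far right
from scipy.optimize import least_squares
sel=(W[:,1]<-.035)
for rr in(.044,None):
    if rr: f=lambda v:np.hypot(*(W[sel]-v[:2]).T)-rr; v=least_squares(f,[.56,-.04],loss='soft_l1',f_scale=.001).x
    else: f=lambda v:np.hypot(*(W[sel]-v[:2]).T)-v[2]; v=least_squares(f,[.56,-.04,.044],loss='soft_l1',f_scale=.001).x
    print("rim fit",v,sel.sum(),"ang",np.degrees(np.arctan2(v[1]-.1175,v[0]-.553)))
d=landmark_of(t,"outlet"); print([(q["position"],q["score"],ray_z(t,*q["position"],bz-.045)) for q in d[:2]])
E
python3 drip.py
```

```text
rim fit [ 0.8716 -0.3535] 305 ang -55.92654998050916
rim fit [-0.1023 -0.3584  0.9633] 305 ang -144.0145566579495
[([172.5, 290.9], 0.88, array([ 0.5656, -0.0402,  0.1252]))]
```

```bash
sed -i 's/&(C\[...,1\]<.02)/\&(np.hypot(C[...,0]-.56,C[...,1]+.04)<.07)/' drip.py
cat >> drip.py <<'E'
print("contour",W[sel][::6])
im=t["img"].astype(int).sum(2); print(im[168:186,282:300])
print(ray_z(t,176.3,289.8,bz-.045))
E
python3 drip.py
```

```text
rim fit [ 0.5559 -0.0365] 89 ang -88.9387407178685
rim fit [ 0.5559 -0.0365  0.044 ] 89 ang -88.93839221502034
[([175.8, 292.9], 0.8, array([ 0.5584, -0.0447,  0.1252]))]
contour [[ 0.5708 -0.037 ]
 [ 0.5628 -0.0495]
 [ 0.5504 -0.0538]
 [ 0.54   -0.0478]
 [ 0.5357 -0.0375]
 [ 0.5111 -0.044 ]
 [ 0.5154 -0.0563]
 [ 0.5239 -0.0685]
 [ 0.5364 -0.0766]
 [ 0.5488 -0.0805]
 [ 0.5613 -0.0804]
 [ 0.5737 -0.0782]
 [ 0.586  -0.0698]
 [ 0.5941 -0.0574]
 [ 0.6001 -0.0449]]
[[120 114 173 311 372 370 366 365 352 355 354 353 346 353 344 344 341 336]
 [123 120 183 309 367 376 371 362 361 361 351 347 346 346 349 344 339 339]
 [132 129 165 303 368 364 366 368 359 349 341 352 351 355 339 331 335 336]
 [115 124 175 326 362 368 389 411 404 382 377 350 346 344 342 343 330 333]
 [113 118 195 360 400 431 460 480 491 511 497 415 346 342 340 338 330 329]
 [124 111 197 376 462 503 502 514 554 585 581 518 376 331 336 330 327 328]
 [106 115 225 424 496 512 507 528 586 599 596 573 427 330 331 333 323 326]
 [120 137 253 472 508 508 518 561 590 599 594 579 473 327 325 328 332 328]
 [118 130 270 488 508 516 529 591 597 597 595 588 494 327 321 326 331 329]
 [118 127 275 492 519 552 556 595 597 597 598 582 495 329 323 333 326 325]
 [118 131 265 474 555 589 596 597 596 595 591 580 465 331 318 327 320 323]
 [112 139 246 419 554 590 596 596 596 587 561 527 380 323 320 331 323 316]
 [119 136 249 371 480 564 591 593 587 552 472 413 326 322 319 326 320 323]
 [118 140 265 344 378 472 527 526 512 448 378 335 321 319 325 319 323 319]
 [101 154 283 330 348 366 399 386 363 329 326 322 325 325 325 319 321 320]
 [116 181 314 343 348 345 342 341 330 333 333 323 318 322 331 321 324 323]
 [129 224 333 347 349 341 337 336 334 332 326 320 327 322 324 319 321 321]
 [146 290 343 344 343 340 336 328 329 328 325 325 327 325 319 320 317 328]]
[ 0.5572 -0.0379  0.1252]
```

Call:
apply_moves(series=[0.0006, 0, 0.001, -0.025, 0, 0, 0.044, 0.0006, 0, 0.0008, -0.02, 0, 0, 0.044, 0, 0, 0, 0, 0, 0, 0.044])

```text
time: 13.7
position: [0.5376, 0.0416, 0.1508]
ee_rot: [-0.017, 0.705, 0.017, 0.708]
wrist_force: [2.0, 0.8, -2.4]
gripper_width: 0.638
```

```bash
python3 sw.py;python3 drip.py; python3 dk.py
```

```text
t 13.7 pos [0.5376 0.0416 0.1508] r 0.07792002662826497 bar ang -85.03270630739834 yaw-90 -87.17954862438899 F [ 1.9676  0.8065 -2.3937] w 0.058623895934365844 tilt [ 0.0044  0.0003 -1.    ] q [-0.4374  0.366   0.3651  1.9557 -0.1715  0.845   0.0685]
rim fit [ 0.5614 -0.0364] 87 ang -86.87648259756968
rim fit [ 0.5614 -0.0364  0.044 ] 87 ang -86.87444530568878
[([174.5, 290.8], 0.7, array([ 0.5612, -0.0401,  0.1246]))]
contour [[ 0.5751 -0.037 ]
 [ 0.5691 -0.0495]
 [ 0.5567 -0.0517]
 [ 0.5441 -0.0457]
 [ 0.5171 -0.0358]
 [ 0.5174 -0.0481]
 [ 0.5238 -0.0603]
 [ 0.5343 -0.0725]
 [ 0.5468 -0.0786]
 [ 0.5593 -0.0805]
 [ 0.5717 -0.0804]
 [ 0.584  -0.074 ]
 [ 0.5943 -0.0657]
 [ 0.6024 -0.0532]
 [ 0.6064 -0.0407]]
[[114 120 132 217 351 360 364 371 370 357 347 339 340 342 337 344 335 340]
 [121 114 126 224 353 390 430 442 461 481 418 338 332 334 341 337 336 331]
 [117 123 132 254 409 469 493 510 556 579 522 391 332 334 339 337 339 324]
 [123 117 155 323 468 498 511 532 588 597 579 509 404 337 333 337 330 326]
 [130 100 171 350 495 507 516 558 593 597 594 577 490 339 331 332 327 325]
 [128 12
[... 423 characters left out ...]
4 324 320 323 321]
 [112 117 175 334 358 409 467 469 467 420 351 332 317 321 325 321 318 318]
 [111 115 192 335 344 352 352 353 352 342 330 319 315 319 321 318 321 325]
 [110 125 222 334 349 341 338 336 330 334 334 321 318 324 319 319 323 324]
 [107 149 254 339 347 334 337 326 339 324 331 325 327 324 316 319 325 323]
 [104 184 309 334 337 333 330 335 335 326 325 332 328 329 322 322 317 325]
 [147 240 329 335 337 339 333 332 334 329 328 326 325 328 327 332 327 327]
 [188 304 330 335 339 338 333 329 329 336 325 321 329 325 327 333 331 324]]
[ 0.5572 -0.038   0.1246]
z 0.1508 cols [0.51 1.5  1.82 1.92 1.95 1.93 1.91 1.79 1.09] tot 14.423809523809526 mid rows [149.67 160.83 643.83 737.67 729.83]
```

Call:
apply_moves(series=[0.0006, 0, 0.001, 0, 0.003, 0, 0.054, 0, 0, 0.002, 0, 0, 0, 0.05, 0, 0, 0.001, 0, 0, 0, 0.048], newtons=20)

```text
time: 14.2
position: [0.5362, 0.0407, 0.1482]
ee_rot: [-0.019, 0.711, 0.017, 0.703]
wrist_force: [-3.2, -0.1, -3.1]
gripper_width: 0.527
```

```bash
cat > cl.py <<'E'
from plan import *
st=monitor.state(); w=st["gripper_width"]*.0919
T=np.array([.5369+(.0586-w)/2,.0418,.150])
print("w",w)
plan(T,2.6,1,1)
E
python3 cl.py
```

```text
w 0.04846834187376132
t 14.2 pos [0.5362 0.0407 0.1482] yaw 2.930624745417622 F [-3.2171 -0.1245 -3.0842] w 0.04846834187376132 q [-0.4346  0.3756  0.3645  1.949  -0.1721  0.8581  0.0723]
[-0.0019  0.0008  0.0058] [ 0.006 -0.011  0.002]
```

Call:
apply_moves(series=[-0.002, 0.0008, 0.005, 0.006, -0.011, 0.002, 0.048, 0, 0, 0.001, 0, 0, 0, 0.047])

```text
time: 14.4
position: [0.5374, 0.0396, 0.1479]
ee_rot: [-0.017, 0.711, 0.015, 0.703]
wrist_force: [-2.4, 1.1, -2.1]
gripper_width: 0.517
```

```bash
python3 cl.py
```

```text
w 0.047504130401756904
t 14.4 pos [0.5374 0.0396 0.1479] yaw 2.6401421597891774 F [-2.4248  1.1192 -2.148 ] w 0.047504130401756904 q [-0.434   0.378   0.3663  1.9466 -0.1723  0.8586  0.0694]
[-0.0021  0.002   0.0051] [ 0.001 -0.011  0.003]
```

Call:
apply_moves(series=[-0.003, 0.003, 0.007, 0, -0.015, 0.003, 0.047, -0.001, 0.001, 0.002, 0, -0.005, 0, 0.047])

```text
time: 14.6
position: [0.5415, 0.0399, 0.1495]
ee_rot: [-0.018, 0.708, 0.014, 0.706]
wrist_force: [-4.0, -1.6, -1.2]
gripper_width: 0.511
```

```bash
python3 cl.py
```

```text
w 0.0469237322828086
t 14.6 pos [0.5415 0.0399 0.1495] yaw 2.618132893574208 F [-4.0432 -1.6166 -1.1977] w 0.0469237322828086 q [-0.4362  0.3778  0.3676  1.9425 -0.17    0.8541  0.0659]
[-0.0005  0.0018  0.0013] [ 0.    -0.002  0.005]
```

Call:
apply_moves(series=[-0.0005, 0.001, 0.0035, 0, -0.002, 0.003, 0.045, -0.0003, 0.001, 0.003, 0, -0.002, 0.002, 0.042, -0.0003, 0, 0.003, 0, 0, 0, 0.04])

```text
time: 14.9
position: [0.545, 0.0377, 0.1483]
ee_rot: [-0.018, 0.711, 0.014, 0.703]
wrist_force: [-4.7, -1.7, -2.2]
gripper_width: 0.437
```

```bash
python3 cl.py
```

```text
w 0.04017705635004122
t 14.9 pos [0.545  0.0377 0.1483] yaw 2.643506505220693 F [-4.7249 -1.6966 -2.1776] w 0.04017705635004122 q [-0.4289  0.3904  0.3674  1.9278 -0.1732  0.8673  0.0736]
[-0.0017  0.0041  0.0013] [ 0.001 -0.012  0.006]
```

Call:
apply_moves(series=[-0.003, 0.005, 0.003, 0, -0.015, 0.006, 0.04, -0.001, 0.002, 0.001, 0, -0.004, 0.002, 0.04])

```text
time: 15.1
position: [0.5462, 0.0378, 0.1505]
ee_rot: [-0.017, 0.707, 0.013, 0.707]
wrist_force: [-2.7, -0.8, -2.1]
gripper_width: 0.438
```

```bash
python3 cl.py; python3 drip.py | grep -v "^ *\["; python3 dk.py
```

```text
w 0.04021969122082577
t 15.1 pos [0.5462 0.0378 0.1505] yaw 2.4592216549001096 F [-2.6572 -0.7907 -2.1232] w 0.04021969122082577 q [-0.4325  0.3828  0.3694  1.9328 -0.171   0.8572  0.0678]
[0.0005 0.004  0.    ] [-0.002 -0.     0.006]
rim fit [ 0.5598 -0.0361] 93 ang -87.4516444140976
rim fit [ 0.5598 -0.0363  0.0439] 93 ang -87.45126811059035
contour [[ 0.5751 -0.037 ]
z 0.1505 cols [0.37 1.46 1.87 2.02 2.31 2.14 2.02 1.82 0.97] tot 14.976190476190476 mid rows [152.5  125.17 468.67 737.83 730.67]
```

Call:
apply_moves(series=[-0.0005, 0.003, 0.0025, -0.002, -0.003, 0.004, 0.037, -0.0008, 0.003, 0.002, 0, -0.004, 0.003, 0.035, -0.0008, 0.002, 0.0015, 0, -0.004, 0.002, 0.034])

```text
time: 15.6
position: [0.5485, 0.0378, 0.1507]
ee_rot: [-0.017, 0.706, 0.012, 0.708]
wrist_force: [-3.8, -4.2, -4.1]
gripper_width: 0.372
```

```bash
python3 cl.py
```

```text
w 0.034169212533633336
t 15.6 pos [0.5485 0.0378 0.1507] yaw 2.375911211476012 F [-3.8189 -4.2193 -4.1064] w 0.034169212533633336 q [-0.4323  0.3851  0.3699  1.9289 -0.1712  0.857   0.0667]
[0.0007 0.004  0.0008] [-0.004  0.002  0.007]
```

Call:
apply_moves(series=[0.0004, 0.001, 0.002, -0.003, 0.001, 0.002, 0.033, 0, 0.001, 0.002, -0.002, 0, 0.002, 0.031])

```text
time: 15.8
position: [0.5507, 0.0372, 0.1495]
ee_rot: [-0.018, 0.708, 0.014, 0.706]
wrist_force: [-3.7, -4.3, -2.3]
gripper_width: 0.342
```

```bash
python3 cl.py; python3 drip.py | grep rim; python3 dk.py
```

```text
w 0.031415338544364985
t 15.8 pos [0.5507 0.0372 0.1495] yaw 2.613075230893098 F [-3.6647 -4.2967 -2.2821] w 0.031415338544364985 q [-0.427   0.393   0.3678  1.9204 -0.1744  0.8635  0.0752]
[-0.0005  0.0046  0.    ] [ 0.    -0.004  0.006]
rim fit [ 0.5598 -0.0363] 89 ang -87.46102062149953
rim fit [ 0.5598 -0.0362  0.044 ] 89 ang -87.4604111487072
z 0.1495 cols [0.49 1.57 2.17 2.31 2.32 2.43 2.02 2.03 1.2 ] tot 16.541666666666668 mid rows [150.67  99.67 316.5  736.   734.67]
```

Call:
apply_moves(series=[-0.0022, 0.001, 0.001, 0, -0.005, 0.002, 0.031, -0.0005, 0, 0.0005, 0, -0.001, 0, 0.0305])

```text
time: 16.2
position: [0.5512, 0.037, 0.1513]
ee_rot: [-0.018, 0.707, 0.014, 0.707]
wrist_force: [-3.1, -1.9, -1.4]
gripper_width: 0.332
```

```bash
python3 cl.py; python3 drip.py | grep rim; python3 dk.py
```

```text
w 0.030551412289001507
t 16.2 pos [0.5512 0.037  0.1513] yaw 2.566262806447218 F [-3.1162 -1.8847 -1.3921] w 0.030551412289001507 q [-0.4275  0.3894  0.3687  1.9208 -0.1736  0.8629  0.0742]
[ 0.0012  0.0048 -0.    ] [-0.001  0.     0.006]
rim fit [ 0.5602 -0.0362] 92 ang -87.33371072660339
rim fit [ 0.5602 -0.0362  0.044 ] 92 ang -87.33284412262454
z 0.1514 cols [0.51 1.56 1.83 1.92 1.97 1.95 1.93 1.79 1.05] tot 14.509523809523811 mid rows [154.17 153.33 640.17 737.67 728.  ]
```

Call:
apply_moves(series=[0.0003, 0, 0.0012, 0, 0, 0, 0.029, -0.0003, 0, 0.0006, 0, -0.001, 0, 0.026, 0, 0, 0, 0, 0, 0, 0.022], newtons=25)

```text
time: 16.7
position: [0.553, 0.0369, 0.1513]
ee_rot: [-0.018, 0.707, 0.014, 0.707]
wrist_force: [-2.5, -1.9, -2.9]
gripper_width: 0.283
```

```bash
python3 cl.py; python3 drip.py | grep rim; python3 dk.py
```

```text
w 0.025962651059290753
t 16.7 pos [0.553  0.0369 0.1513] yaw 2.6107580697840955 F [-2.5124 -1.8808 -2.9486] w 0.025962651059290753 q [-0.4267  0.392   0.3687  1.9169 -0.1737  0.8635  0.0752]
[0.0013 0.0049 0.0004] [0.    0.001 0.006]
rim fit [ 0.5593 -0.0364] 87 ang -87.65837028232696
rim fit [ 0.5593 -0.0365  0.0439] 87 ang -87.66052933269286
z 0.1513 cols [0.38 1.56 1.89 2.05 1.96 1.94 1.94 1.8  1.  ] tot 14.523809523809524 mid rows [150.   144.17 574.17 737.67 733.83]
```

Call:
apply_moves(series=[0, 0, 0, 0, 0, 0, 0.018, 0, 0, 0, 0, 0, 0, 0.015, 0, 0, 0, 0, 0, 0, 0.015], newtons=28)

```text
time: 17.2
position: [0.553, 0.0369, 0.1513]
ee_rot: [-0.018, 0.707, 0.014, 0.707]
wrist_force: [-2.8, -2.5, -3.5]
gripper_width: 0.281
```

```bash
python3 cl.py; python3 drip.py | grep rim; python3 dk.py; python3 -c "
from h import *
s=eyes.capture('scene');save(s,'s20.png',(140,290,190,350),4)
save(s,'s20b.png',(180,240,210,290),8)"
```

```text
w 0.025809018434451134
t 17.2 pos [0.553  0.0369 0.1513] yaw 2.604900931185036 F [-2.8446 -2.4853 -3.531 ] w 0.025809018434451134 q [-0.4267  0.392   0.3687  1.917  -0.1737  0.8634  0.0751]
[0.0013 0.0049 0.0005] [0.    0.001 0.006]
rim fit [ 0.5588 -0.0363] 91 ang -87.83820105105517
rim fit [ 0.5588 -0.0374  0.0431] 91 ang -87.85771503262546
z 0.1513 cols [0.36 1.55 1.92 2.05 1.97 1.93 1.93 1.81 0.99] tot 14.511904761904763 mid rows [152.5  140.   578.   737.5  733.67]
```

View pics/s20.png

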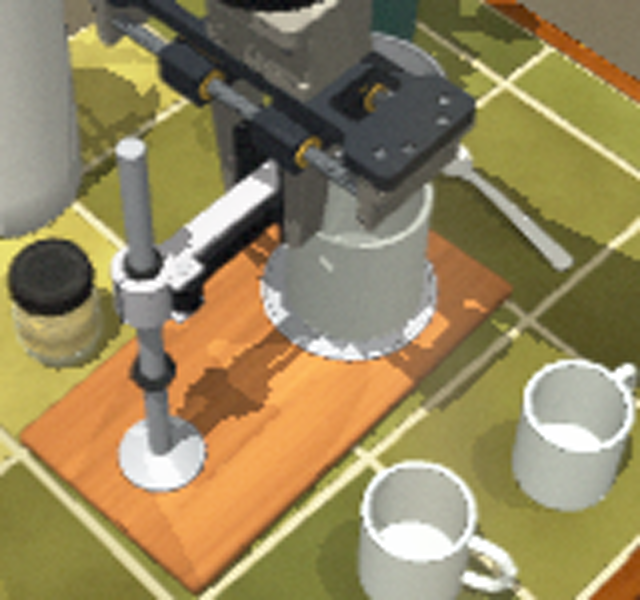

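View pics/s20b.png

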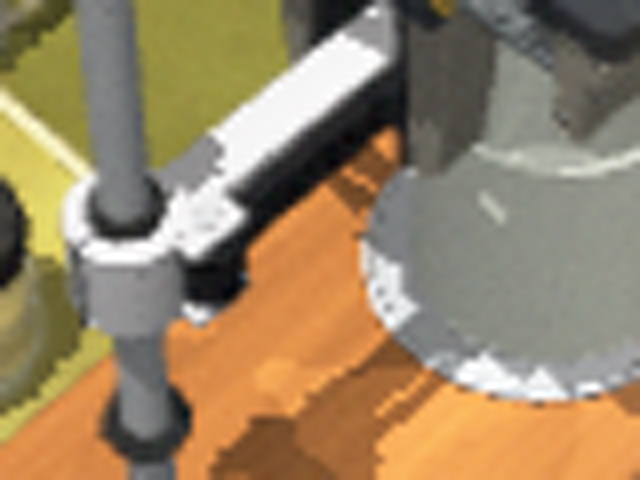

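```bash
python3 -c "
from cell import finish_job
print(finish_job())"
```

```text
the job is handed in; nothing more can be done
None
```

The job is handed in. The arm is raised to the marker ring, the dripper is over the mug, the lever is shut, and the fingers still hold arm and lever at 28 N. It took about 17 s of the 45 s.

**What I did**
- I pinched arm and lever at 6–8 N. The opening stayed at about 59 mm, so the lever stayed open.
- I raised the arm about 54 mm and swung it about 65° over the large mug on the tray.
- I closed the lever in small steps at 20–28 N, with the hand following so the arm stayed over the mug.

**Last checks**
- **Lever:** it looks flat along the arm in the picture. The opening read 25.8 mm, below the 28 mm you give for the shut lever. I did not explain the difference; the pads giving a little is my guess.
- **Dripper over mug:** the last rim fit put its centre at (0.559, -0.036), with the mug's centre at (0.560, -0.038). That is about 2 mm off, and the fit had drifted about 1 mm during locking.
- **Collar height:** the collar top is at about 185 mm. My estimates of the ring's underside disagreed, from 183.5 to 186.5 mm, so expect an uncertainty of 1–1.5 mm. No contact force showed at the ring. While I was setting the height, the collar may have gone up to 3 mm past the ring.
- **Surroundings:** the mug, jar and teaspoon look unmoved. Wrist-force readings stayed below about 8 N.

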